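Sort the garage bench leftovers and pack the wedges

TASK

Clear the loose leftovers off the garage bench: put the big steel hex nut and the dark hex bolt in the yellow bin and the white plastic pipe coupling in the blue bin. Pack the two orange wedges side by side in the shallow grey tray, head to tail (the thick end of one beside the thin end of the other, sloping sides facing), both lying flat on the tray's floor. Leave the spray can and the roll of tape where they stand.

Things in the scene. Friction and masses are not known exactly. Their poses are not given: they have to be found in the camera images.
- wedge_a: First of two like orange wooden wedges, on its side, 55 g (sizes in mm). From above a right trapezoid 62 long, ends square to the straight side; 42 high. Origin: underside, middle of the 62 x 36 outline; z up. Thick end (36 wide) at x=-31, thin end (12 wide) at x=+31; straight side at y=-18, sloping side from y=+18 (thick end) to y=-6 (thin end). Can be gripped over its two ends at y about -12.
- wedge_b: Second of two like orange wooden wedges, on its side, 55 g (sizes in mm). From above a right trapezoid 62 long, ends square to the straight side; 42 high. Origin: underside, middle of the 62 x 36 outline; z up. Thick end (36 wide) at x=-31, thin end (12 wide) at x=+31; straight side at y=-18, sloping side from y=+18 (thick end) to y=-6 (thin end). Can be gripped over its two ends at y about -12.
- hex_nut: Big bright steel hexagon nut lying flat, 46 mm across flats, 53 mm across corners, 24 mm high, hole about 28 mm, about 0.2 kg. Origin: centre of the underside, z up along the hole; flats face its x axis and every 60 degrees from it.
- hex_bolt: Short dark steel hexagon bolt standing on its head: head 36 mm across flats, 42 mm across corners and 15 mm high, above it an upright round shank 24 mm in diameter and 45 mm long (60 mm high in all), about 0.22 kg. Origin: centre of the head's underside, z up along the shank. It may lie or stand in the bin.
- pipe_coupling: White plastic pipe coupling, a plain tube standing on end: outside diameter 48 mm, bore 36 mm, 45 mm high, about 50 g. Origin: centre of the underside, z along the tube. It may lie or stand in the bin.
- wedge_tray: Shallow grey rectangular tray, fixed to the bench: inside 76 mm (its x, the long way) by 62 mm (its y), floor 4 mm thick, walls 4 mm thick with their rim 12 mm above the bench (8 mm deep inside). Origin: centre of the underside, z up. The wedges fit flat only head to tail, straight sides along the long walls (together 62 x 48 mm).
- yellow_bin: Open yellow plastic storage bin, fixed to the bench: outside 120 mm (its x) by 150 mm (its y), 45 mm high, walls and floor 4 mm thick. Origin: centre of the underside, z up.
- blue_bin: Open blue plastic storage bin, fixed to the bench: outside 120 mm (its x) by 150 mm (its y), 45 mm high, walls and floor 4 mm thick. Origin: centre of the underside, z up.
- spray_can: Bystander: standing can with a green label, 60 mm in diameter, 170 mm high. Origin: centre of the underside.
- tape_roll: Bystander: cardboard-brown roll of tape lying flat, 100 mm outside diameter, 48 mm high. Origin: centre of the underside.

How it is judged:
At the end, for the whole second after the job is handed in: Nut and bolt in the yellow bin, coupling in the blue bin (origins inside the walls, under 70 mm up); both wedges flat in the tray (3 mm, 0.08 rad), within 0.25 rad of its long axis, origins within 12 x 20 mm of its centre and under 31.5 mm apart (only so head to tail); all at rest (x of wedge_a in the frame of wedge_tray between -0.012 and 0.012 m and y of wedge_a in the frame of wedge_tray between -0.02 and 0.02 m and z of each of wedge_a, wedge_b in the frame of wedge_tray below 0.007 m and angle between each of wedge_a, wedge_b's own z axis and vertical below 0.08 rad and angle between the x axis of each of wedge_a, wedge_b and the x axis of wedge_tray, either way round below 0.25 rad and x of wedge_b in the frame of wedge_tray between -0.012 and 0.012 m and y of wedge_b in the frame of wedge_tray between -0.02 and 0.02 m and horizontal distance between wedge_a and wedge_b below 0.0315 m and x of hex_nut in the frame of yellow_bin between -0.056 and 0.056 m and y of hex_nut in the frame of yellow_bin between -0.071 and 0.071 m and z of each of hex_nut, hex_bolt in the frame of yellow_bin below 0.07 m and x of hex_bolt in the frame of yellow_bin between -0.056 and 0.056 m and y of hex_bolt in the frame of yellow_bin between -0.071 and 0.071 m and x of pipe_coupling in the frame of blue_bin between -0.056 and 0.056 m and y of pipe_coupling in the frame of blue_bin between -0.071 and 0.071 m and z of pipe_coupling in the frame of blue_bin below 0.07 m and linear speed of each of wedge_a, wedge_b, hex_nut, hex_bolt, pipe_coupling below 0.02 m/s); the robot touches nothing.
It fails at once if the spray can is pushed away (more than 20 mm) (distance of spray_can from where it was at the start of the episode above 0.02 m).
It fails at once if the roll of tape is pushed away (more than 20 mm) (distance of tape_roll from where it was at the start of the episode above 0.02 m).
It also fails if it takes over 128 s, if anything falls off the work surface, if the arm or the gripper's body presses on something with over 40 N, if the wrist force passes 120 N, or if a joint passes its speed limit or range.

ROBOT

A 6-joint arm with a two-finger parallel gripper is mounted at the origin on the work surface. World frame = base frame: x ahead of the robot, y to its left, z up, the work surface at z = 0. Lengths are in m, angles in rad, forces in N, time in s.
With the tool pointing down it reaches from about 0.3 to 0.875 m from the base axis. Payload 4.2 kg.
Tool frame: the origin (TCP) lies at the very end of the fingers, on their centre line; the grasp point (between the pads) lies 19 mm behind it (ctrl.tcp_to_grasp is the distance from the TCP to the grasp point, in m); z points along the fingers, y is the direction in which the jaws open and shut (so a half turn about z gives the same grasp; the last joint's range is limited). The gripper opens to 85 mm and grips with 20 to 120 N. Pads are 22 mm wide; open, the fingers measure 114 mm over their backs; the gripper's body (76 mm by 85 mm) begins 54 mm behind the grasp point. The pads swing forward as they close: fully open they stand 13 mm farther back than shut.
Start: joints at [-1.317, 0.32, 1.565, -0, 1.257, -0.02], TCP at [0.155, -0.554, 0.231] pointing down, gripper open.
Joint ranges: [-3.11, 3.11], [-0.84, 2.01], [0.21, 2.61], [-1.34, 4.49], [0.05, 2.63], [-2.56, 2.56]. Speed limits (rad/s): [2.57, 2.57, 3.14, 3.14, 3.14, 3.14].

INTERFACE

Orientations are given as a unit quaternion [x, y, z, w].
In Python, from station import ctrl gives the robot as it stands.
- The arm moves only by the tool arm_command, never from a script. Its arguments are lists of equal length, an entry for each row: "delta_pos": the shift along the tool's x, y, z in mm, a list of three; "dr": the turn, a rotation vector about the tool's x, y, z in degrees, a list of three. In form: {"delta_pos": [[tx, ty, tz], ...], "dr": [[wx, wy, wz], ...]}. A call has 1 to 5 rows; each row is the pose to reach, as a shift and turn from the pose measured when the call began, along the tool's axes at that moment; what a row does not reach only later rows make up. A row lasts 1/8 s, in which the tool goes at most 62.5 mm and 10.7 degrees, less where a joint would pass 70% of its speed; a pose out of reach is approached as far as the arm can. A call with a gripper value outside its range is refused whole. "jaw" is the opening, from 0 (shut) to 1 (fully open), set as the call begins (left out, the last holds). The fingers move at their own pace and stop on an object; the grip force is fixed at half the most. Time passes only in rows, so rows that repeat a pose let the fingers close. It gives the time, the measured TCP pose, the force and the opening at its end, in the units of the state.
- ctrl.state(): the state, without advancing time (a new reading comes with each control period).
- ctrl.read_camera(name): name is "scene" or "top" or "wrist"; returns (picture, depth): 400x640x3 uint8, blue, green, red; 400x640 float32, m along the optical axis (not along the pixel's ray), 0 where there is no reading.
- ctrl.get_calibration(name): a dict with "fx", "fy", "cx", "cy" (pixels), "world_from_camera" (4x4, takes a point from camera to world coordinates). Camera axes: x right, y up, looking along -z (the intrinsics and any distortion apply to the point x, -y, -z); pixel columns grow to the right and rows downward; lengths in m; the calibration is good to about 2 mm. A picture is of the moment at which its call begins: read the wrist's pose just before it. get_calibration takes no time and is no camera call; for the wrist camera it gives the pose at the moment of the call.
- ctrl.hand_in(): hands the job in, once; it reports no verdict.
The state is a dict: "clock": time; "joint_positions": joint angles; "qd": joint speeds; "tau": joint torques, N m; "tcp_pos": TCP position; "eef_rot": TCP orientation; "force": force on the tool from outside, world axes, zero at the start; "ft_torque": the same for the moment, N m; "finger_gap": opening from 0.0 (shut) to 1.0 (fully open).
Only numpy, scipy, OpenCV 4.12 (cv2) and the standard library are available. Lean on these libraries where they do the work, as an engineer would, in place of code of your own. Each camera call takes 0.05 s, during which the arm holds its last target.

## Working session

There is one attempt and no reset: what is moved stays moved. The work goes in short steps, Python scripts to look and compute and a tool call to move; the robot and the scene stay as the last step left them, time stands still between calls to the robot, and variables do not carry over. Pictures are saved under pics/ and viewed, and the job is handed in when it is done.

Besides the shell and the picture viewer there is one more tool, called after "Request:" by a JSON object that holds its "fn" and its "kwargs". arm_command: Moves the arm, as the interface text tells. Its arguments: {"type":"object","properties":{"delta_pos":{"type":"array","items":{"type":"array","items":{"type":"number"}}},"dr":{"type":"array","items":{"type":"array","items":{"type":"number"}}},"jaw":{"type":"number"}},"required":["delta_pos","dr"]}

```bash
ls; mkdir -p pics
python3 - <<'E'
from station import ctrl
import cv2,numpy as np
np.set_printoptions(precision=4,suppress=True)
s=ctrl.state();print(s)
for n in ("top","scene","wrist"):
    im,d=ctrl.read_camera(n);c=ctrl.get_calibration(n)
    cv2.imwrite(f"pics/{n}0.png",im);np.savez(f"pics/{n}0.npz",im=im,d=d,K=np.array([c['fx'],c['fy'],c['cx'],c['cy']]),T=c['world_from_camera'])
    print(n,c)
E
```

```text
pics
{'clock': 0.0, 'joint_positions': array([-1.317 ,  0.3203,  1.5657,  0.    ,  1.2574, -0.02  ]), 'qd': array([-0.0006,  0.0005, -0.0008, -0.001 , -0.0003, -0.0017]), 'tau': array([  0.0025, -41.552 , -23.4162,   0.0003,   0.0082,  -0.    ]), 'tcp_pos': array([ 0.1554, -0.5531,  0.2305]), 'eef_rot': array([ 0.9906,  0.1365, -0.0001, -0.0009]), 'force': array([0.5653, 0.7273, 0.4098]), 'ft_torque': array([ 0.0116, -0.0173, -0.0167]), 'finger_gap': 1.0021438191007463}
top {'fx': 363.8677983627055, 'fy': 363.8677983627055, 'cx': 323.90555868078127, 'cy': 203.20281534895085, 'world_from_camera': array([[-0.008 ,  0.9962, -0.0868,  0.4269],
       [-0.9996, -0.0056,  0.0277,  0.0046],
       [ 0.0271,  0.087 ,  0.9958,  1.077 ],
       [ 0.    ,  0.    ,  0.    ,  1.    ]])}
scene {'fx': 500.104034623513, 'fy': 500.104034623513, 'cx': 322.1386497570544, 'cy': 199.57311273245543, 'world_from_camera': array([[ 0.4852, -0.4623,  0.7422,  1.6002],
       [ 0.8743,  0.2435, -0.4198, -0.6139],
       [ 0.0134,  0.8526,  0.5223,  0.8147],
       [ 0.    ,  0.    ,  0.    ,  1.    ]])}
wrist {'fx': 339.38396382778905, 'fy': 339.38396382778905, 'cx': 325.8656400675768, 'cy': 201.35696664714334, 'world_from_camera': array([[ 0.27  ,  0.9145,  0.3012,  0.2319],
       [-0.9629,  0.2569,  0.083 , -0.5316],
       [-0.0015, -0.3125,  0.9499,  0.3729],
       [ 0.    ,  0.    ,  0.    ,  1.    ]])}
```

View pics/top0.png

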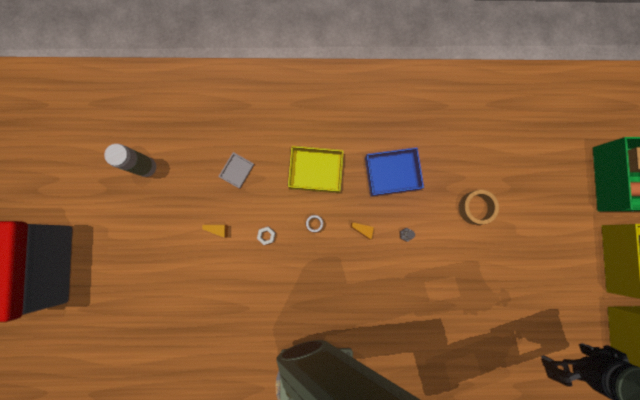

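View pics/scene0.png

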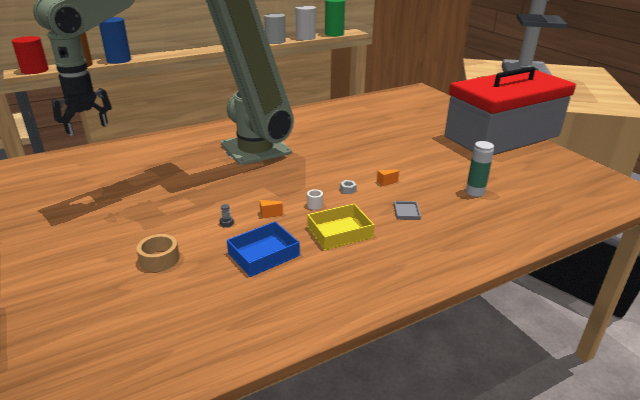

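View pics/wrist0.png

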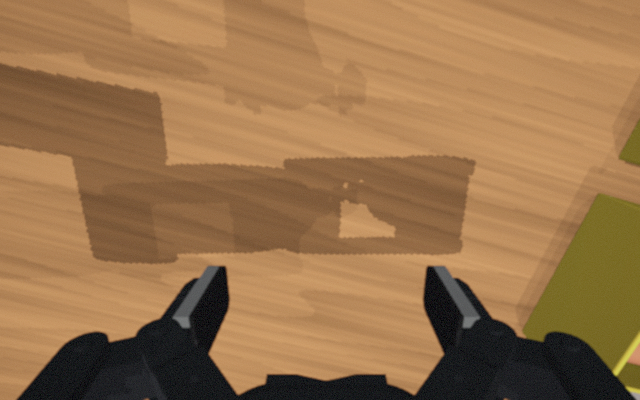

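```bash
cat > h.py <<'E'
import numpy as np,cv2
from scipy.spatial.transform import Rotation as R
from station import ctrl
np.set_printoptions(precision=4,suppress=True)
def load(f): 
    z=np.load(f); return z['im'],z['d'],z['K'],z['T']
def snap(name,tag):
    c=ctrl.get_calibration(name); im,d=ctrl.read_camera(name)
    K=np.array([c['fx'],c['fy'],c['cx'],c['cy']]);T=np.array(c['world_from_camera'])
    cv2.imwrite(f"pics/{tag}.png",im); np.savez(f"pics/{tag}.npz",im=im,d=d,K=K,T=T)
    return im,d,K,T
def rays(uv,K,T):
    uv=np.atleast_2d(uv).astype(float)
    v=np.c_[(uv[:,0]-K[2])/K[0],-(uv[:,1]-K[3])/K[1],-np.ones(len(uv))]
    return v@T[:3,:3].T,T[:3,3]
def plane(uv,z,K,T):
    v,o=rays(uv,K,T); t=(z-o[2])/v[:,2]; return (o+v*t[:,None])
def pts(d,m,K,T):
    vv,uu=np.nonzero(m&(d>0)); v,o=rays(np.c_[uu,vv],K,T); return o+v*d[vv,uu][:,None]
def proj(P,K,T):
    q=(np.atleast_2d(P)-T[:3,3])@T[:3,:3]; return np.c_[K[0]*q[:,0]/-q[:,2]+K[2],K[1]*q[:,1]/q[:,2]+K[3]]
def hsv(im): return cv2.cvtColor(im,cv2.COLOR_BGR2HSV)
def quat_down(yaw):
    "tool down, tool y axis (jaw) at world angle yaw"
    y=np.array([np.cos(yaw),np.sin(yaw),0]);z=np.array([0,0,-1.]);x=np.cross(y,z)
    return R.from_matrix(np.c_[x,y,z])
def go(p,yaw):
    "delta in tool mm and deg, to TCP position p and jaw axis angle yaw (rad), nearest half turn"
    s=ctrl.state();r=R.from_quat(s['eef_rot']);d=r.inv().apply(np.array(p)-s['tcp_pos'])*1000
    b=[(r.inv()*quat_down(yaw+k*np.pi)).as_rotvec(degrees=True) for k in(-1,0,1)]
    print('clock',round(s['clock'],2),'tcp',s['tcp_pos'],'j6',s['joint_positions'][5],'gap',s['finger_gap'],'F',s['force'])
    for w in b[:2]: print(' delta',d.round(1),'dr',w.round(1))
E
python3 - <<'E'
from h import *
im,d,K,T=load('pics/top0.npz');H=hsv(im)
vv,uu=np.mgrid[:400,:640]
v,o=rays(np.c_[uu.ravel(),vv.ravel()],K,T)
P=(o+v*d.ravel()[:,None]).reshape(400,640,3)
print('table z',np.median(P[260:270,150:250,2]))
for n,(u,w) in dict(tape=(480,207),coup=(315,224),nut=(266,236),wl=(215,230),wr=(363,230),bolt=(407,235),tray=(236,170),yel=(316,169),blu=(394,172),can=(117,156)).items():
    print(n,P[w,u],im[w,u],H[w,u],P[w-8:w+9,u-8:u+9,2].max())
big=cv2.resize(im[130:260,90:510],None,fx=1.9,fy=1.9,interpolation=cv2.INTER_CUBIC);cv2.imwrite('pics/b.png',big)
for a,(x0,y0) in dict(A=(195,145),B=(340,215)).items():
    cv2.imwrite(f'pics/c{a}.png',cv2.resize(im[y0:y0+100,x0:x0+130],None,fx=6,fy=6,interpolation=cv2.INTER_NEAREST))
E
```

```text
table z 0.0013075288530004503
tape [ 0.5067 -0.4943  0.0002] [ 54 103 162] [ 14 170 162] 1.0769532881593387
coup [0.4592 0.0015 0.0019] [ 58 110 171] [ 14 169 171] 1.0769532881593387
nut [0.4251 0.1453 0.0017] [ 58 109 170] [ 14 168 170] 1.0769532881593387
wl [0.4431 0.2829 0.043 ] [ 40 138 193] [ 19 202 193] 1.0769532881593387
wr [ 0.44   -0.1353  0.0386] [ 32 129 191] [ 18 212 191] 1.0769532881593387
bolt [ 0.4248 -0.2567  0.0568] [86 88 96] [ 6 27 96] 0.06431184245700661
tray [0.6205 0.2344 0.0056] [136 136 144] [  0  14 144] 1.0769532881593387
yel [ 0.6228 -0.0024  0.005 ] [ 26 189 191] [ 30 220 191] 0.011658193295634556
blu [ 0.6126 -0.2355  0.0073] [175  88  56] [112 173 175] 0.009927309972096898
can [0.6266 0.4936 0.1715] [184 185 190] [  5   8 190] 1.0769532881593387
```

View pics/cA.png

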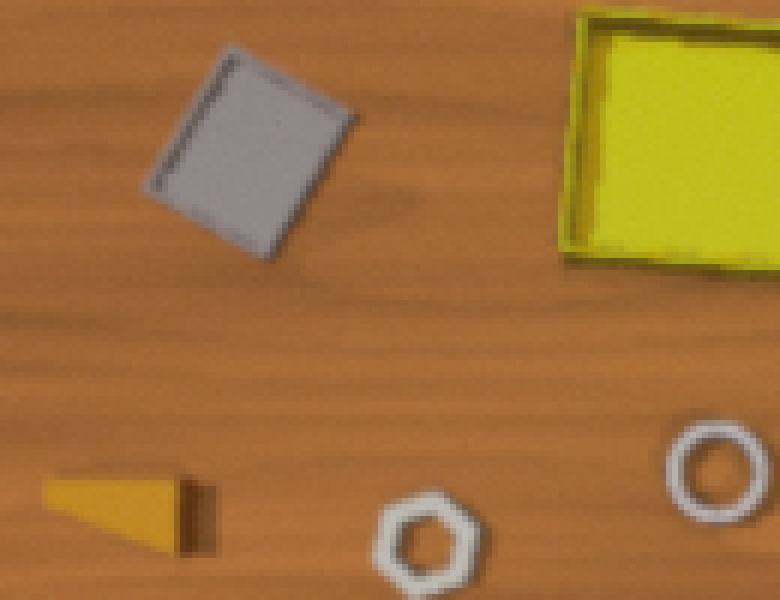

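Run:
```python
from h import *
go([0.38,-0.10,0.30],-np.pi/2)
```

```text
clock 0.15 tcp [ 0.1554 -0.5532  0.2307] j6 -0.019951960632962756 gap 0.9987495371777664 F [ 0.4278 -0.6624  0.2861]
 delta [ 338.8 -375.7  -68.8] dr [  -0.    -0.1 -164.3]
 delta [ 338.8 -375.7  -68.8] dr [-0.1  0.  15.7]
```

Request:
{"fn": "arm_command", "kwargs": {"delta_pos": [[339,-376,-69],[339,-376,-69],[339,-376,-69],[339,-376,-69],[339,-376,-69]], "dr": [[0,0,15.7],[0,0,15.7],[0,0,15.7],[0,0,15.7],[0,0,15.7]]}}

```text
clock: 0.78
tcp_pos: [0.2932, -0.2742, 0.2736]
eef_rot: [1.0, -0.0, 0.0, -0.001]
force: [1.5, -0.3, -0.2]
finger_gap: 1.005
```

Run:
```python
from h import *
go([0.38,-0.10,0.30],-np.pi/2)
```

```text
clock 0.78 tcp [ 0.2932 -0.2742  0.2736] j6 0.7902068265002287 gap 1.0047438913099094 F [ 1.5364 -0.314  -0.2396]
 delta [  86.6 -174.3  -26.1] dr [ -0.    0.1 179.9]
 delta [  86.6 -174.3  -26.1] dr [-0.1 -0.  -0.1]
```

Request:
{"fn": "arm_command", "kwargs": {"delta_pos": [[87,-174,-26],[87,-174,-26],[87,-174,-26],[87,-174,-26],[87,-174,-26]], "dr": [[0,0,0],[0,0,0],[0,0,0],[0,0,0],[0,0,0]]}}

```text
clock: 1.4
tcp_pos: [0.3803, -0.1002, 0.2996]
eef_rot: [1.0, 0.0, -0.0, -0.0]
force: [-0.8, 0.4, 1.1]
finger_gap: 1.002
```

Run:
```python
from h import *
go([0.38,0.17,0.30],-np.pi/2)
snap('wrist','w1')
```

```text
clock 1.4 tcp [ 0.3803 -0.1002  0.2996] j6 1.2824975454442118 gap 1.0015995245702793 F [-0.7583  0.4375  1.0899]
 delta [  -0.  -270.2   -0.2] dr [  -0.1   -0.1 -179.9]
 delta [  -0.  -270.2   -0.2] dr [-0.   0.   0.1]
```

View pics/w1.png

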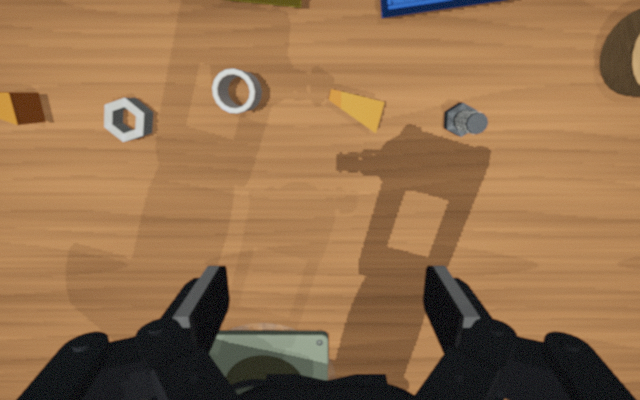

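Request:
{"fn": "arm_command", "kwargs": {"delta_pos": [[60,-290,0],[60,-290,0],[60,-290,0],[60,-290,0],[60,-290,0]], "dr": [[0,0,0],[0,0,0],[0,0,0],[0,0,0],[0,0,0]]}}

```text
clock: 2.08
tcp_pos: [0.441, 0.1892, 0.2992]
eef_rot: [1.0, -0.002, -0.001, 0.0]
force: [0.9, 0.1, 0.2]
finger_gap: 0.998
```

Run:
```python
from h import *
go([0.44,0.19,0.30],-np.pi/2)
snap('wrist','w2')
```

```text
clock 2.08 tcp [0.441  0.1892 0.2992] j6 1.9546342223844972 gap 0.998125530025072 F [0.9377 0.0918 0.1908]
 delta [-1.  -0.8 -0.8] dr [  0.1  -0.  179.8]
 delta [-1.  -0.8 -0.8] dr [ 0.   0.1 -0.2]
```

View pics/w2.png

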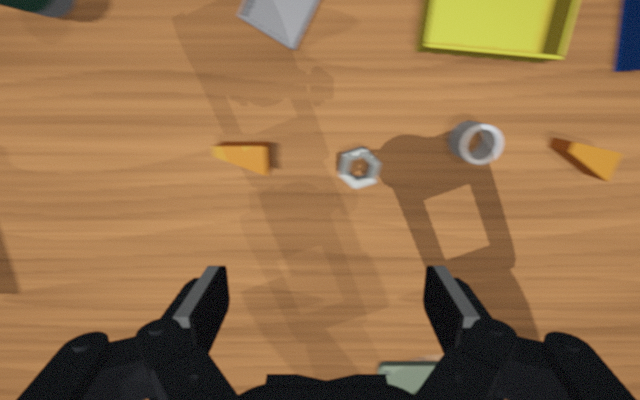

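Request:
{"fn": "arm_command", "kwargs": {"delta_pos": [[130,-20,0],[130,-20,0],[130,-20,0],[130,-20,0]], "dr": [[0,0,0],[0,0,0],[0,0,0],[0,0,0]]}}

```text
clock: 2.62
tcp_pos: [0.5725, 0.2113, 0.2976]
eef_rot: [1.0, -0.002, -0.002, -0.002]
force: [0.6, -0.0, -0.5]
finger_gap: 1.005
```

Run:
```python
from h import *
go([0.57,0.21,0.30],-np.pi/2)
snap('wrist','w3')
```

```text
clock 2.62 tcp [0.5725 0.2113 0.2976] j6 1.906264911704947 gap 1.0054554127488986 F [ 0.6387 -0.0278 -0.5394]
 delta [-2.5  1.3 -2.3] dr [  0.3   0.3 179.8]
 delta [-2.5  1.3 -2.3] dr [-0.2  0.2 -0.2]
```

View pics/w3.png

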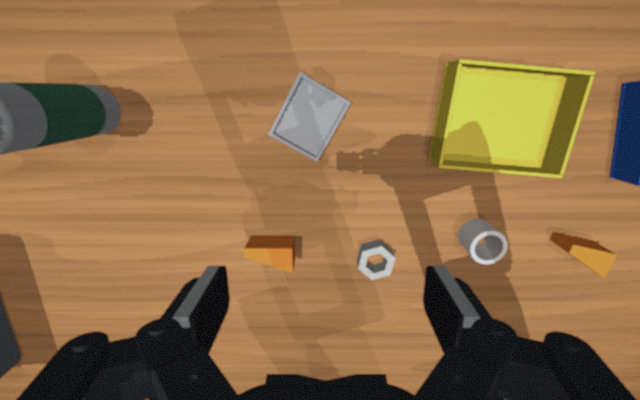

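Run:
```python
from h import *
def comp(m,amin=60):
    n,l,s,c=cv2.connectedComponentsWithStats(m.astype(np.uint8))
    return [(l==i,s[i],c[i]) for i in range(1,n) if s[i,4]>amin]
for f in('w1','w2','w3'):
    im,d,K,T=load(f'pics/{f}.npz');H=hsv(im)
    g=(H[...,0]>=15)&(H[...,0]<=24)&(H[...,1]>170)&(H[...,2]>185)
    for m,s,c in comp(g,200):
        cs,_=cv2.findContours(m.astype(np.uint8),cv2.RETR_EXTERNAL,cv2.CHAIN_APPROX_NONE)
        q=plane(cs[0][:,0],0.042,K,T)[:,:2]
        if np.ptp(q,axis=0).max()>.12: continue
        p=cv2.approxPolyN((q*1e4).astype(np.int32).reshape(-1,1,2),4,ensure_convex=True)[0]/1e4
        print(f,'wedge',c.round(0),s[4],'\n',p, 'sides',np.linalg.norm(p-np.roll(p,-1,0),axis=1), 'ang',np.degrees(np.arctan2(*(np.roll(p,-1,0)-p).T[::-1])).round(1), 'z',np.median(pts(d,m,K,T)[:,2]))
    gr=(H[...,1]<60)&(H[...,2]>110)
    for m,s,c in comp(gr,200):
        cs,_=cv2.findContours(m.astype(np.uint8),cv2.RETR_EXTERNAL,cv2.CHAIN_APPROX_NONE)
        P=pts(d,m,K,T); zz=np.percentile(P[:,2],[5,50,90])
        q=plane(cs[0][:,0],zz[2],K,T)[:,:2]; r=cv2.minAreaRect((q*1e3).astype(np.float32))
        print(f,'grey',c.round(0),s[4],'z',zz,'rect',np.round(r[0],1),np.round(r[1],1),round(r[2],1))
    for nm,lo,hi in(('yel',25,35),('blu',105,120)):
        for m,s,c in comp((H[...,0]>=lo)&(H[...,0]<=hi)&(H[...,1]>150)&(H[...,2]>60),1500):
            cs,_=cv2.findContours(m.astype(np.uint8),cv2.RETR_EXTERNAL,cv2.CHAIN_APPROX_NONE)
            q=plane(cs[0][:,0],.045,K,T)[:,:2]; r=cv2.minAreaRect((q*1e3).astype(np.float32))
            print(f,nm,c.round(0),np.round(r[0],1),np.round(r[1],1),round(r[2],1))
im,d,K,T=load('pics/top0.npz');H=hsv(im)
for nm,lo,hi in(('yel',25,35),('blu',105,120)):
    for m,s,c in comp((H[...,0]>=lo)&(H[...,0]<=hi)&(H[...,1]>150)&(H[...,2]>60),600):
        cs,_=cv2.findContours(m.astype(np.uint8),cv2.RETR_EXTERNAL,cv2.CHAIN_APPROX_NONE)
        q=plane(cs[0][:,0],.045,K,T)[:,:2]; r=cv2.minAreaRect((q*1e3).astype(np.float32))
        print('top',nm,c.round(0),np.round(r[0],1),np.round(r[1],1),round(r[2],1))
```

```text
w1 wedge [  6. 108.] 304 
 [[0.4558 0.2662]
 [0.4288 0.2743]
 [0.4228 0.2575]
 [0.4558 0.2573]] sides [0.0282 0.0178 0.033  0.0089] ang [ 163.3 -109.7   -0.3   90. ] z 0.041599831833523726
w1 grey [233.  91.] 883 z [0.0079 0.044  0.0453] rect [458.1   3. ] [47.8 48. ] 86.3
w1 grey [124. 119.] 993 z [0.0187 0.0235 0.0246] rect [425.3 142.4] [47.1 52.8] 78.5
w1 grey [469. 121.] 659 z [0.0141 0.0546 0.0603] rect [ 424.6 -255.6] [38.9 31.8] 62.8
w1 grey [289. 347.] 2104 z [0.0104 0.0118 0.0128] rect [ 65.5 -16.8] [174.3  83.5] 86.9
w2 wedge [595. 158.] 838 
 [[ 0.4495 -0.0996]
 [ 0.4151 -0.15  ]
 [ 0.447  -0.1573]
 [ 0.4608 -0.1015]] sides [0.061  0.0327 0.0575 0.0115] ang [-124.3  -12.9   76.1  170.5] z 0.04160884101669951
w2 grey [279.  18.] 2527 z [0.0012 0.0039 0.0115] rect [607.3 243.1] [73.1 60.1] 59.9
w2 grey [480. 142.] 1147 z [0.0039 0.0408 0.0451] rect [462.8  10.3] [56.  51.6] 21.6
w2 grey [359. 167.] 988 z [-0.0008  0.0231  0.0245] rect [426.6 147.9] [50.3 53. ] 80.4
w2 grey [406. 376.] 967 z [0.0101 0.0117 0.0127] rect [77.2 64.1] [87.2 53.3] 89.8
w2 yel [513.  30.] [578.5  
[... 233 characters left out ...]
72. 257.] 651 
 [[0.4459 0.3186]
 [0.4212 0.2593]
 [0.4552 0.258 ]
 [0.4554 0.3177]] sides [0.0642 0.034  0.0597 0.0095] ang [-112.6   -2.2   89.8  174.6] z 0.0417228509891108
w3 grey [309. 117.] 4066 z [0.0022 0.004  0.0116] rect [617.8 233.5] [71.1 84.7] 60.1
w3 grey [481. 241.] 1245 z [0.0009 0.0343 0.0449] rect [465.8  14.4] [70.8 48. ] 51.2
w3 grey [376. 262.] 688 z [0.0003 0.0235 0.0246] rect [425.7 144.3] [48.1 52.7] 17.4
w3 yel [512. 120.] [616.9   6.5] [162.2 119.2] 84.9
w3 blu [628. 136.] [ 596.7 -131.1] [123.   31.9] 15.9
top yel [316. 171.] [614.8  -0.3] [151.1 117.7] 85.6
top yel [623. 255.] [ 353.6 -876.6] [106.3 205. ] 85.1
top blu [393. 173.] [ 602.5 -222.7] [105.9 132.7] 8.1
```

Run:
```python
from h import *
go([0.44,0.2885,0.15],-np.pi/2)
```

```text
clock 2.67 tcp [0.5717 0.2116 0.2984] j6 1.9063959978992233 gap 1.0011785932991446 F [-1.1798  0.2868 -0.4956]
 delta [-131.6  -75.9  149.1] dr [  0.2   0.4 179.8]
 delta [-131.6  -75.9  149.1] dr [-0.2  0.2 -0.2]
```

Request:
{"fn": "arm_command", "kwargs": {"delta_pos": [[-131.6,-76,149],[-131.6,-76,149],[-131.6,-76,149],[-131.6,-76,149],[-131.6,-76,149]], "dr": [[0,0.2,-0.2],[0,0.2,-0.2],[0,0.2,-0.2],[0,0.2,-0.2],[0,0.2,-0.2]]}}

```text
clock: 3.3
tcp_pos: [0.4374, 0.2876, 0.1499]
eef_rot: [1.0, 0.001, -0.001, -0.001]
force: [0.1, 0.8, 1.1]
finger_gap: 0.999
```

```bash
cat >> h.py <<'E'
def comp(m,amin=60):
    n,l,s,c=cv2.connectedComponentsWithStats(m.astype(np.uint8))
    return [(l==i,s[i],c[i]) for i in range(1,n) if s[i,4]>amin]
def wedges(im,K,T,z=.042,amin=300):
    H=hsv(im)
    g=(H[...,0]>=15)&(H[...,0]<=24)&(H[...,1]>170)&(H[...,2]>185)
    out=[]
    for m,s,c in comp(g,amin):
        cs,_=cv2.findContours(m.astype(np.uint8),cv2.RETR_EXTERNAL,cv2.CHAIN_APPROX_NONE)
        q=plane(max(cs,key=len)[:,0],z,K,T)[:,:2]
        if np.ptp(q,axis=0).max()>.12: continue
        p=cv2.approxPolyN((q*1e4).astype(np.int32).reshape(-1,1,2),4,ensure_convex=True)[0]/1e4
        L=np.linalg.norm(p-np.roll(p,-1,0),axis=1); i=L.argmin() # thin end edge i
        p=np.roll(p,-i,0) # p0,p1 thin end ; p2,p3 thick
        a,b=p[:2].mean(0),p[2:].mean(0)
        # straight side: corner making 90deg; use both, choose by chirality: straight side is on -y
        ax=(a-b)/np.linalg.norm(a-b); ny=np.array([-ax[1],ax[0]])
        sthin=min(p[:2],key=lambda t:t@ny); sthick=min(p[2:],key=lambda t:t@ny)
        th=np.arctan2(*(sthin-sthick)[::-1]); X=np.array([np.cos(th),np.sin(th)]);Y=np.array([-X[1],X[0]])
        mid=(sthin+sthick)/2
        o=mid+Y*.018; print('wedge px',c.round(),'origin',o,'th',np.degrees(th).round(1),'grasp',mid+Y*.006,'len',np.linalg.norm(sthin-sthick),'sides',L)
        out.append((o,th,mid+Y*.006))
    return out
E
python3 - <<'E'
from h import *
go([0.45,0.2885,0.006],-np.pi/2)
im,d,K,T=snap('wrist','w4')
wedges(im,K,T)
E
```

```text
clock 3.3 tcp [0.4374 0.2876 0.1499] j6 2.1249229202772004 gap 0.9993047538978217 F [0.0888 0.8021 1.1184]
 delta [ 12.8  -0.4 143.9] dr [  -0.1   -0.2 -179.9]
 delta [ 12.8  -0.4 143.9] dr [-0.2  0.1  0.1]
wedge px [325. 180.] origin [0.439  0.2875] th 90.1 grasp [0.451  0.2875] len 0.061600081168777736 sides [0.0519 0.0169 0.0616 0.0134]
```

View pics/w4.png

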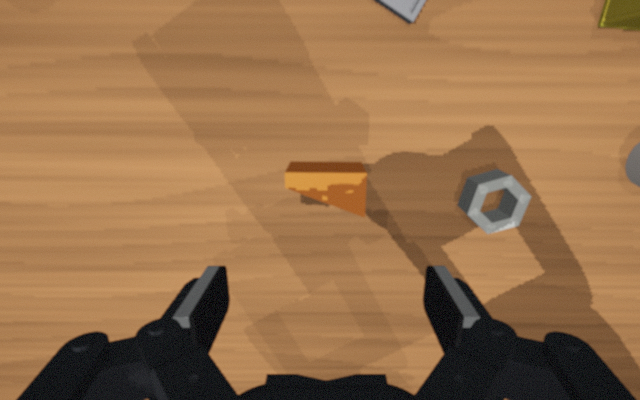

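Request:
{"fn": "arm_command", "kwargs": {"delta_pos": [[13,0,80],[13,0,80],[13.5,0,120],[13.5,0,144],[13.5,0,144]], "dr": [[0,0,0],[0,0,0],[0,0,0],[0,0,0],[0,0,0]]}}

```text
clock: 3.98
tcp_pos: [0.4539, 0.2879, 0.007]
eef_rot: [1.0, -0.0, 0.001, -0.002]
force: [0.4, 0.1, 0.6]
finger_gap: 0.998
```

Request:
{"fn": "arm_command", "kwargs": {"delta_pos": [[0,0,0],[0,0,0],[0,0,0],[0,0,0],[0,0,0]], "dr": [[0,0,0],[0,0,0],[0,0,0],[0,0,0],[0,0,0]], "jaw": 0.4}}

```text
clock: 4.6
tcp_pos: [0.4558, 0.2885, 0.0092]
eef_rot: [1.0, 0.0, 0.003, -0.003]
force: [1.2, -1.3, 6.1]
finger_gap: 0.712
```

Run:
```python
from h import *
go([0.622,0.241,0.14],np.radians(-30))
im,d,K,T=snap('wrist','w5')
```

```text
clock 4.6 tcp [0.4558 0.2885 0.0092] j6 2.110100846014889 gap 0.7116307986249176 F [ 1.2246 -1.3377  6.109 ]
 delta [ 166.9   46.8 -130. ] dr [ -0.6   0.1 120. ]
 delta [ 166.9   46.8 -130. ] dr [ -0.1  -0.5 -60. ]
```

View pics/w5.png

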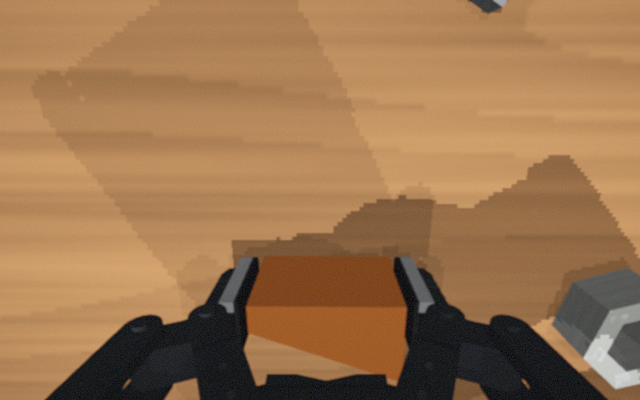

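Request:
{"fn": "arm_command", "kwargs": {"delta_pos": [[0,0,-60],[0,0,-110],[60,-10,-130],[120,-20,-130],[175,33,-130]], "dr": [[0,0,0],[0,0,-10],[0,0,-20],[0,0,-30],[0,0,-40]]}}

```text
clock: 5.28
tcp_pos: [0.6227, 0.267, 0.1415]
eef_rot: [0.938, 0.347, 0.006, -0.002]
force: [0.4, 0.0, -1.5]
finger_gap: 0.714
```

Run:
```python
from h import *
go([0.629,0.253,0.14],np.radians(-30))
```

```text
clock 5.28 tcp [0.6227 0.267  0.1415] j6 1.247067987430415 gap 0.7140426824718303 F [ 0.4399  0.0375 -1.5284]
 delta [-4.4 14.7  1.5] dr [ -1.1  -0.2 160.6]
 delta [-4.4 14.7  1.5] dr [  0.1  -0.7 -19.4]
```

Request:
{"fn": "arm_command", "kwargs": {"delta_pos": [[-4.4,14.7,1.5],[-4.4,14.7,1.5],[-4.4,14.7,1.5],[-4.4,14.7,1.5]], "dr": [[0,-0.7,-10],[0.1,-0.7,-19.4],[0.1,-0.7,-19.4],[0.1,-0.7,-19.4]]}}

```text
clock: 5.78
tcp_pos: [0.6288, 0.2532, 0.1405]
eef_rot: [0.867, 0.499, 0.001, 0.0]
force: [0.2, -0.7, -1.3]
finger_gap: 0.713
```

Run:
```python
from h import *
go([0.629,0.253,0.14],np.radians(-30))
im,d,K,T=snap('wrist','w6')
```

```text
clock 5.78 tcp [0.6288 0.2532 0.1405] j6 0.8919181470729495 gap 0.7131484246619342 F [ 0.2363 -0.6769 -1.2627]
 delta [-0.1  0.3  0.5] dr [ -0.1  -0.1 179.9]
 delta [-0.1  0.3  0.5] dr [ 0.1 -0.1 -0.1]
```

View pics/w6.png

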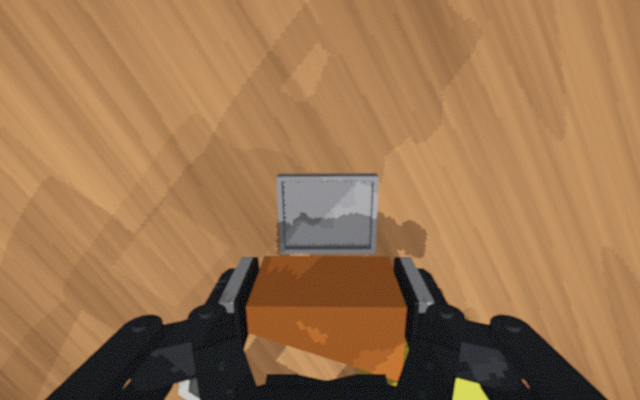

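Run:
```python
from h import *
im,d,K,T=load('pics/w6.npz')
H=hsv(im); m=(H[...,1]<70)&(H[...,2]>60); m[256:]=0
m=max(comp(m,500),key=lambda t:t[1][4])[0]
cs,_=cv2.findContours(m.astype(np.uint8),cv2.RETR_EXTERNAL,cv2.CHAIN_APPROX_NONE)
q=plane(cs[0][:,0],.012,K,T)[:,:2]*1e3
r=cv2.minAreaRect(q.astype(np.float32));print(r,cs[0][:,0].min(0),cs[0][:,0].max(0))
c=plane([[277,173.5],[378.5,173.5],[276,254],[379,254]],.012,K,T)*1e3
print(c,c.mean(0))
w=plane([[262,257],[325,257],[395,257]],.132,K,T); w2=plane([[250,306],[405,307]],.132+.042,K,T)
print(w*1e3,w2*1e3)
C=np.array([.6178,.2335]); 
for C in (C,c.mean(0)[:2]/1e3):
  for a in(w,w2,np.array([[.6288,.2532]])):
    e=a[:,:2]-C; ax=np.array([np.cos(np.radians(150)),np.sin(np.radians(150))]);print(C,'tray x',e@ax*1e3,'y',e@np.array([-ax[1],ax[0]])*1e3)
```

```text
((618.603515625, 234.6362762451172), (71.57711029052734, 84.65040588378906), 59.82635498046875) [276 174] [378 253]
[[601.2346 286.617   12.    ]
 [672.9797 244.9046  12.    ]
 [560.9867 225.6259  12.    ]
 [639.7408 179.815   12.    ]] [618.7354 234.2406  12.    ]
[[601.5853 270.7002 132.    ]
 [628.486  255.0518 132.    ]
 [658.3866 237.6585 132.    ]] [[604.9161 270.3525 174.    ]
 [654.9895 240.7052 174.    ]]
[0.6178 0.2335] tray x [ 32.6425   1.5215 -33.0698] y [-24.1089 -24.0074 -23.8946]
[0.6178 0.2335] tray x [ 29.584  -28.6045] y [-25.4733 -24.8347]
[0.6178 0.2335] tray x [0.3237] y [-22.5607]
[0.6187 0.2342] tray x [ 33.0823   1.9614 -32.63  ] y [-22.9998 -22.8983 -22.7855]
[0.6187 0.2342] tray x [ 30.0239 -28.1647] y [-24.3642 -23.7256]
[0.6187 0.2342] tray x [0.7635] y [-21.4516]
```

Request:
{"fn": "arm_command", "kwargs": {"delta_pos": [[3.5,0,50],[3.5,0,90],[3.5,0,115],[3.5,0,122],[3.5,0,122]], "dr": [[0,0,0],[0,0,0],[0,0,0],[0,0,0],[0,0,0]]}}

```text
clock: 6.45
tcp_pos: [0.6309, 0.2567, 0.0188]
eef_rot: [0.867, 0.499, 0.001, 0.0]
force: [0.4, -0.0, -0.7]
finger_gap: 0.712
```

Run:
```python
from h import *
go([0.6305,0.2562,0.0135],np.radians(-30.2))
im,d,K,T=snap('wrist','w7')
```

```text
clock 6.45 tcp [0.6309 0.2567 0.0188] j6 0.8953321645495028 gap 0.7123675165469575 F [ 0.3966 -0.0387 -0.6526]
 delta [-0.6 -0.1  5.3] dr [   0.1    0.1 -179.9]
 delta [-0.6 -0.1  5.3] dr [ 0.1 -0.1  0.1]
```

View pics/w7.png

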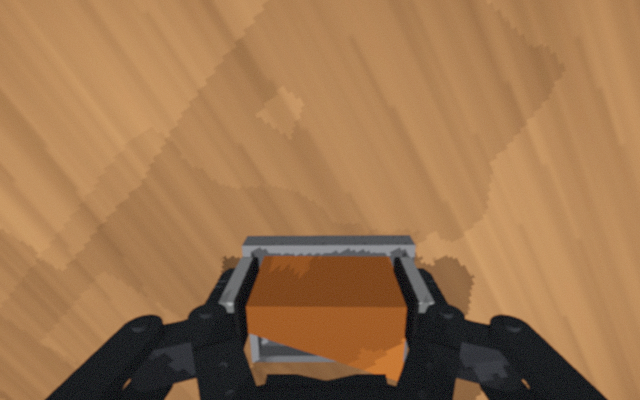

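Request:
{"fn": "arm_command", "kwargs": {"delta_pos": [[-0.5,0,3],[-0.5,0,5.5],[-0.5,0,5.5]], "dr": [[0,0,0],[0,0,0],[0,0,0]]}}

```text
clock: 6.88
tcp_pos: [0.6311, 0.2563, 0.0143]
eef_rot: [0.867, 0.499, 0.002, 0.0]
force: [-0.0, 0.5, 0.1]
finger_gap: 0.713
```

Request:
{"fn": "arm_command", "kwargs": {"delta_pos": [[0,0,2],[0,0,2]], "dr": [[0,0,0],[0,0,0]]}}

```text
clock: 7.12
tcp_pos: [0.6314, 0.2564, 0.0134]
eef_rot: [0.867, 0.499, 0.002, 0.0]
force: [-1.0, -0.3, 4.3]
finger_gap: 0.716
```

Contact. Release.

Request:
{"fn": "arm_command", "kwargs": {"delta_pos": [[0,0,0],[0,0,0],[0,0,0]], "dr": [[0,0,0],[0,0,0],[0,0,0]], "jaw": 1.0}}

```text
clock: 7.5
tcp_pos: [0.6313, 0.2564, 0.0133]
eef_rot: [0.867, 0.499, 0.002, 0.0]
force: [0.0, 0.2, 0.9]
finger_gap: 1.0
```

Request:
{"fn": "arm_command", "kwargs": {"delta_pos": [[0,0,-40],[0,0,-90],[0,0,-140],[0,0,-150],[0,0,-150]], "dr": [[0,0,0],[0,0,0],[0,0,0],[0,0,0],[0,0,0]]}}

```text
clock: 8.12
tcp_pos: [0.6307, 0.2561, 0.1633]
eef_rot: [0.867, 0.499, 0.002, 0.0]
force: [-0.1, -0.9, -0.5]
finger_gap: 0.997
```

Run:
```python
from h import *
o=np.array([.4386,-.130]);a=np.radians(76.3)
go([0.43,-0.13,0.20],a)
im,d,K,T=snap('wrist','w8')
wedges(im,K,T,.046)
```

```text
clock 8.12 tcp [0.6307 0.2561 0.1633] j6 0.8947573244293197 gap 0.997145277809098 F [-0.0664 -0.9435 -0.4524]
 delta [-434.6   20.3  -38.2] dr [ 0.  -0.3 73.6]
 delta [-434.6   20.3  -38.2] dr [   0.3    0.  -106.4]
wedge px [327. 204.] origin [0.6219 0.2428] th 149.7 grasp [0.628  0.2531] len 0.05834826475568918 sides [0.0643 0.0343 0.0583 0.011 ]
```

View pics/w8.png

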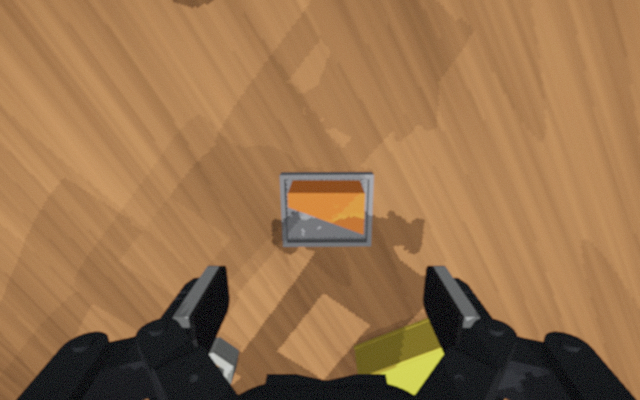

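Request:
{"fn": "arm_command", "kwargs": {"delta_pos": [[-435,20,-38],[-435,20,-38],[-435,20,-38],[-435,20,-38],[-435,20,-38]], "dr": [[0,0,-10.6],[0,0,-21],[0,0,-32],[0,0,-42],[0,0,-53]]}}

```text
clock: 8.8
tcp_pos: [0.4869, -0.0169, 0.1866]
eef_rot: [0.559, 0.829, -0.0, -0.001]
force: [0.6, -0.9, 0.7]
finger_gap: 0.998
```

Run:
```python
from h import *
go([0.43,-0.13,0.20],np.radians(76.3))
```

```text
clock 8.8 tcp [ 0.4869 -0.0169  0.1866] j6 -0.44346920818459784 gap 0.997557731409249 F [ 0.5633 -0.8943  0.6699]
 delta [-83.4 -95.2 -13.3] dr [ -0.2   0.1 125.7]
 delta [-83.4 -95.2 -13.3] dr [ -0.1  -0.1 -54.3]
```

Request:
{"fn": "arm_command", "kwargs": {"delta_pos": [[-83,-95,-13],[-83,-95,-13],[-83,-95,-13],[-83,-95,-13],[-83,-95,-13]], "dr": [[0,0,-10.7],[0,0,-21.5],[0,0,-32],[0,0,-43],[0,0,-53.5]]}}

```text
clock: 9.43
tcp_pos: [0.4287, -0.1296, 0.1976]
eef_rot: [0.147, 0.989, 0.001, -0.004]
force: [0.8, -0.2, 0.0]
finger_gap: 0.997
```

Run:
```python
from h import *
go([0.43,-0.13,0.20],np.radians(76.3))
im,d,K,T=snap('wrist','w9')
wedges(im,K,T,.042)
```

```text
clock 9.43 tcp [ 0.4287 -0.1296  0.1976] j6 -1.594092524724112 gap 0.9971991611003129 F [ 0.7522 -0.2297  0.0015]
 delta [-1.4  0.  -2.4] dr [ -0.6  -0.  176.8]
 delta [-1.4  0.  -2.4] dr [ 0.  -0.4 -3.2]
```

View pics/w9.png

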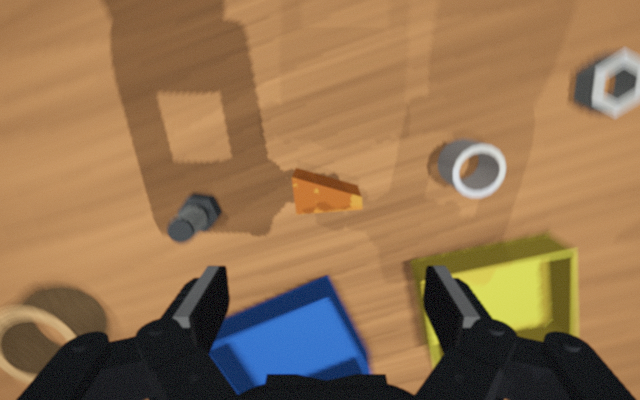

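```bash
cat >> h.py <<'E'
def topface(d,K,T,z,uv,r=60,tol=.004):
    "pixels whose depth point is at height z, component nearest uv; -> world contour xy, mask"
    vv,uu=np.mgrid[:400,:640]; v,o=rays(np.c_[uu.ravel(),vv.ravel()],K,T)
    Z=(o[2]+v[:,2]*d.ravel()).reshape(400,640); m=(abs(Z-z)<tol)&(d>0)&(np.hypot(uu-uv[0],vv-uv[1])<r)
    m=max(comp(m,40),key=lambda t:t[1][4])[0]
    cs,_=cv2.findContours(m.astype(np.uint8),cv2.RETR_EXTERNAL,cv2.CHAIN_APPROX_NONE)
    c=max(cs,key=len)[:,0]; return plane(c,z,K,T)[:,:2],m
def quad(q):
    p=cv2.approxPolyN((q*1e4).astype(np.int32).reshape(-1,1,2),4,ensure_convex=True)[0]/1e4
    L=np.linalg.norm(p-np.roll(p,-1,0),axis=1);p=np.roll(p,-L.argmin(),0)
    a,b=p[:2].mean(0),p[2:].mean(0);ax=(a-b)/np.linalg.norm(a-b); ny=np.array([-ax[1],ax[0]])
    s1=min(p[:2],key=lambda t:t@ny); s2=min(p[2:],key=lambda t:t@ny)
    th=np.arctan2(*(s1-s2)[::-1]);Y=np.array([-np.sin(th),np.cos(th)]);mid=(s1+s2)/2
    print('origin',mid+Y*.018,'th',np.degrees(th).round(1),'grasp',mid+Y*.006,'sides',L)
    return mid+Y*.018,th,mid+Y*.006
E
python3 - <<'E'
from h import *
im,d,K,T=load('pics/w9.npz')
q,m=topface(d,K,T,.042,(328,195)); quad(q)
for f in('w2','w3'):
    im,d,K,T=load(f'pics/{f}.npz');q,m=topface(d,K,T,.042,(595,170)if f=='w2' else (595,258)); quad(q)
im,d,K,T=load('pics/w1.npz');q,m=topface(d,K,T,.042,(358,108)); g=quad(q)[2]
go([*g,.10],np.radians(76.))
E
```

```text
origin [ 0.4363 -0.1312] th 76.8 grasp [ 0.448  -0.1339] sides [0.0618 0.0134 0.0658 0.0371]
origin [ 0.4364 -0.1289] th 76.9 grasp [ 0.4481 -0.1316] sides [0.0694 0.0369 0.0648 0.0119]
origin [ 0.438  -0.1287] th 76.5 grasp [ 0.4497 -0.1315] sides [0.07   0.0372 0.0653 0.0124]
origin [ 0.4362 -0.1305] th 77.0 grasp [ 0.4479 -0.1332] sides [0.0663 0.0358 0.0619 0.012 ]
clock 9.47 tcp [ 0.4288 -0.1294  0.1976] j6 -1.5978508127489561 gap 0.997408787590431 F [-0.2032 -0.0619 -0.3965]
 delta [-20.1   1.9  97.5] dr [ -0.6  -0.  177.3]
 delta [-20.1   1.9  97.5] dr [ 0.  -0.4 -2.7]
```

Request:
{"fn": "arm_command", "kwargs": {"delta_pos": [[-20,2,50],[-20,2,98],[-20,2,98]], "dr": [[0,-0.4,-3.5],[0,-0.4,-3.5],[0,-0.4,-3.5]]}}

```text
clock: 9.85
tcp_pos: [0.4442, -0.1318, 0.0955]
eef_rot: [0.116, 0.993, 0.001, -0.006]
force: [0.6, 0.1, 0.3]
finger_gap: 1.004
```

Run:
```python
from h import *
go([0.448,-0.1335,.006],np.radians(76.8))
```

```text
clock 9.85 tcp [ 0.4442 -0.1318  0.0955] j6 -1.6521323526573521 gap 1.0037087535573421 F [0.5885 0.1497 0.2964]
 delta [-5.2 -0.9 89.5] dr [ -1.1  -0.1 179.9]
 delta [-5.2 -0.9 89.5] dr [ 0.1 -0.7 -0.1]
```

Request:
{"fn": "arm_command", "kwargs": {"delta_pos": [[-4,-1,40],[-4,-1,70],[-4,-1,88],[-4,-1,88],[-4,-1,88]], "dr": [[0,-0.7,0],[0,-0.7,0],[0,-0.7,0],[0,-0.7,0],[0,-0.7,0]]}}

```text
clock: 10.48
tcp_pos: [0.448, -0.1337, 0.0088]
eef_rot: [0.116, 0.993, 0.0, 0.001]
force: [0.3, -0.3, 0.4]
finger_gap: 1.0
```

Request:
{"fn": "arm_command", "kwargs": {"delta_pos": [[0,0,0],[0,0,0],[0,0,0],[0,0,0],[0,0,0]], "dr": [[0,0,0],[0,0,0],[0,0,0],[0,0,0],[0,0,0]], "jaw": 0.4}}

```text
clock: 11.1
tcp_pos: [0.4491, -0.1341, 0.0104]
eef_rot: [0.116, 0.993, 0.0, 0.003]
force: [-1.7, 1.2, 7.1]
finger_gap: 0.716
```

Run:
```python
from h import *
go([0.60,0.215,.14],np.radians(-30.2))
```

```text
clock 11.1 tcp [ 0.4491 -0.1341  0.0104] j6 -1.6549612554689401 gap 0.7156797693651672 F [-1.7454  1.221   7.0751]
 delta [ -67.   374.6 -128.9] dr [ -0.2   0.3 -73.2]
 delta [ -67.   374.6 -128.9] dr [  0.4   0.2 106.8]
```

Request:
{"fn": "arm_command", "kwargs": {"delta_pos": [[0,0,-60],[0,30,-120],[-20,90,-150],[-34,150,-150],[-45,210,-150]], "dr": [[0,0,0],[0,0,10.5],[0,0,21],[0,0,31.5],[0,0,42]]}}

```text
clock: 11.72
tcp_pos: [0.5328, 0.0411, 0.162]
eef_rot: [0.451, 0.892, 0.002, 0.004]
force: [1.8, -1.0, -1.5]
finger_gap: 0.712
```

Run:
```python
from h import *
go([0.604,0.209,.145],np.radians(-30.2))
```

```text
clock 11.72 tcp [0.5328 0.0411 0.162 ] j6 -0.5770546045110344 gap 0.7122954808048569 F [ 1.7813 -1.038  -1.4965]
 delta [ 93.2 156.7  17.6] dr [  -0.1    0.6 -113.5]
 delta [ 93.2 156.7  17.6] dr [ 0.6  0.1 66.5]
```

Request:
{"fn": "arm_command", "kwargs": {"delta_pos": [[50,80,10],[93,157,17],[93,157,17],[93,157,17],[93,157,17]], "dr": [[0,0,10.7],[0,0,21.5],[0.5,0,32],[0.5,0,43],[0.5,0,53.5]]}}

```text
clock: 12.35
tcp_pos: [0.6042, 0.2101, 0.1455]
eef_rot: [0.802, 0.597, -0.0, 0.001]
force: [0.0, -1.1, 0.2]
finger_gap: 0.711
```

Run:
```python
from h import *
go([0.604,0.209,.145],np.radians(-30.2))
```

```text
clock 12.35 tcp [0.6042 0.2101 0.1455] j6 0.6103073817520442 gap 0.7111142507423792 F [ 0.0019 -1.1267  0.1536]
 delta [-1.1  0.1  0.5] dr [  -0.2    0.1 -166.5]
 delta [-1.1  0.1  0.5] dr [ 0.1  0.1 13.5]
```

Request:
{"fn": "arm_command", "kwargs": {"delta_pos": [[-1,0,0.5],[-1,0,0.5],[-1,0,0.5]], "dr": [[0,0,10],[0,0,13.5],[0,0,13.5]]}}

```text
clock: 12.72
tcp_pos: [0.6038, 0.2091, 0.1453]
eef_rot: [0.867, 0.499, -0.0, 0.001]
force: [-0.6, 0.0, -0.0]
finger_gap: 0.715
```

Run:
```python
from h import *
go([0.604,0.209,.145],np.radians(-30.2))
im,d,K,T=snap('wrist','w10')
```

```text
clock 12.72 tcp [0.6038 0.2091 0.1453] j6 0.8439765610953358 gap 0.7148148527871747 F [-0.5919  0.0317 -0.0374]
 delta [0.  0.2 0.3] dr [  -0.1    0.2 -179.9]
 delta [0.  0.2 0.3] dr [0.1 0.1 0.1]
```

View pics/w10.png

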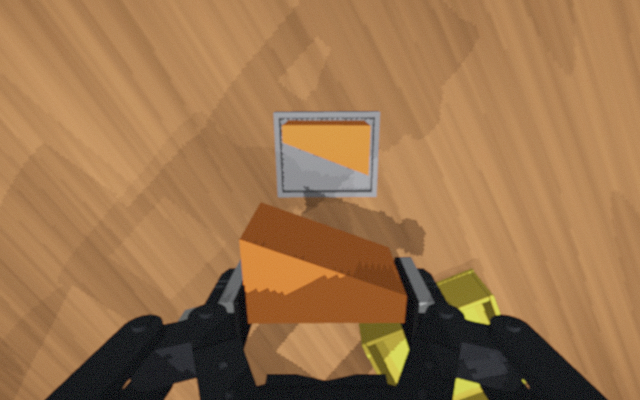

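Run:
```python
from h import *
im,d,K,T=load('pics/w10.npz')
c=plane([[274,111.5],[381,111.5],[377.5,197.5],[276.5,197.5]],.012,K,T)[:,:2]*1e3
r=cv2.minAreaRect(c.astype(np.float32));print(r)
C=c.mean(0);th=np.radians(149.8);ax=np.array([np.cos(th),np.sin(th)]);ay=np.array([-ax[1],ax[0]])
def tf(p): e=p[:,:2]*1e3-C; return np.c_[e@ax,e@ay].round(1)
print('C',C)
print('A top straight',tf(plane([[283,125],[370,125],[370,174],[282,144]],.046,K,T)))
zb=.1453-.0098
print('held top straight',tf(plane([[246,322],[407,322]],zb+.042,K,T)),'thick bottom',tf(plane([[262,203]],zb,K,T)),'tcp',tf(np.array([[.6038,.2091]])))
```

```text
((618.2681884765625, 233.1241912841797), (70.94834899902344, 86.0136489868164), 59.80071258544922)
C [618.383 233.046]
A top straight [[ 31.1 -28.4]
 [-29.6 -28.4]
 [-31.    6.7]
 [ 32.3 -15.2]]
held top straight [[ 32.3  33.3]
 [-30.   33.4]] thick bottom [[31.5 -1.1]] tcp [[ 0.6 28. ]]
```

Request:
{"fn": "arm_command", "kwargs": {"delta_pos": [[6.5,1,40],[6.5,1,70],[6.5,1,90],[6.5,1,90]], "dr": [[0,0,0],[0,0,0],[0,0,0],[0,0,0]]}}

```text
clock: 13.28
tcp_pos: [0.6069, 0.2136, 0.0538]
eef_rot: [0.866, 0.499, -0.002, 0.001]
force: [-0.8, -0.0, 0.1]
finger_gap: 0.712
```

Run:
```python
from h import *
go([0.6038+.00325-.0002+.0009,.2091+.0056-.0005,.018],np.radians(-30.2))
im,d,K,T=snap('wrist','w11')
```

```text
clock 13.28 tcp [0.6069 0.2136 0.0538] j6 0.8487877290119281 gap 0.7116166455515428 F [-0.8058 -0.0438  0.0598]
 delta [ 1.2  0.5 35.8] dr [  -0.4   -0.  -179.9]
 delta [ 1.2  0.5 35.8] dr [-0.   0.3  0.1]
```

View pics/w11.png

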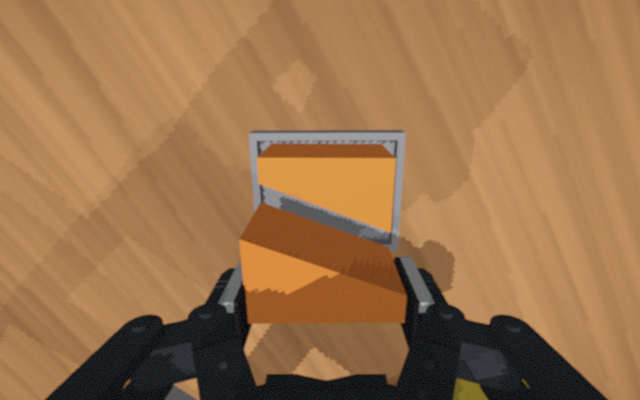

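Request:
{"fn": "arm_command", "kwargs": {"delta_pos": [[1,0.5,15],[1,0.5,30],[1,0.5,35],[1,0.5,35]], "dr": [[0,0,0],[0,0.3,0],[0,0.3,0],[0,0.3,0]]}}

```text
clock: 13.82
tcp_pos: [0.6085, 0.2143, 0.0195]
eef_rot: [0.866, 0.499, 0.001, -0.0]
force: [0.3, 0.4, -0.8]
finger_gap: 0.717
```

Run:
```python
from h import *
go([0.6038+.00325-.0002+.0009,.2091+.0056-.0005,.0140],np.radians(-30.2))
im,d,K,T=snap('wrist','w12')
```

```text
clock 13.82 tcp [0.6085 0.2143 0.0195] j6 0.8448875938153303 gap 0.7168201921309524 F [ 0.2746  0.4472 -0.8053]
 delta [-0.5 -0.6  5.5] dr [   0.2    0.1 -179.9]
 delta [-0.5 -0.6  5.5] dr [ 0.  -0.1  0.1]
```

View pics/w12.png

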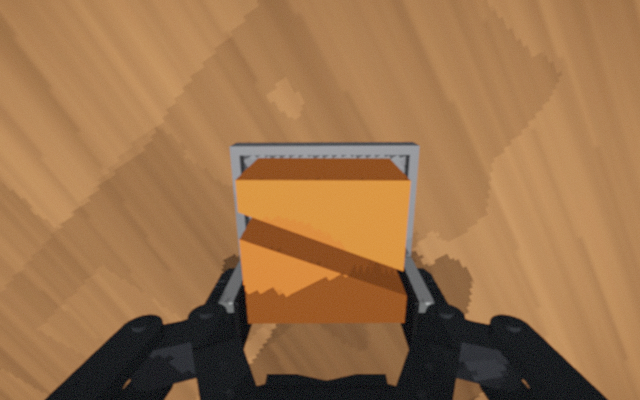

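Nested well beside wedge A. Lowering to contact.

Request:
{"fn": "arm_command", "kwargs": {"delta_pos": [[0,0,3],[0,0,6],[0,0,6.5],[0,0,6.5]], "dr": [[0,0,0],[0,0,0],[0,0,0],[0,0,0]]}}

```text
clock: 14.38
tcp_pos: [0.6092, 0.2146, 0.0145]
eef_rot: [0.866, 0.499, 0.002, -0.0]
force: [-1.3, -1.2, 5.3]
finger_gap: 0.71
```

Request:
{"fn": "arm_command", "kwargs": {"delta_pos": [[0,0,0],[0,0,0],[0,0,0]], "dr": [[0,0,0],[0,0,0],[0,0,0]], "jaw": 1.0}}

```text
clock: 14.75
tcp_pos: [0.6091, 0.2146, 0.0142]
eef_rot: [0.866, 0.499, 0.002, -0.0]
force: [-1.0, -0.0, -1.0]
finger_gap: 1.002
```

Request:
{"fn": "arm_command", "kwargs": {"delta_pos": [[0,0,-40],[0,0,-90],[0,0,-140],[0,0,-170],[0,0,-170]], "dr": [[0,0,0],[0,0,0],[0,0,0],[0,0,0],[0,0,0]]}}

```text
clock: 15.38
tcp_pos: [0.6099, 0.2147, 0.187]
eef_rot: [0.866, 0.499, 0.005, 0.001]
force: [0.2, -0.2, -1.2]
finger_gap: 0.998
```

Run:
```python
from h import *
go([0.42,0.144,.20],np.radians(-90))
im,d,K,T=snap('wrist','w13')
c=im[100:260,240:420];cv2.imwrite('pics/w13c.png',cv2.resize(c,None,fx=3.5,fy=3.5))
vv,uu=np.mgrid[:400,:640]; v,o=rays(np.c_[uu.ravel(),vv.ravel()],K,T)
Pw=o+v*d.ravel()[:,None]; m=(abs(Pw[:,2]-.046)<.006)&(np.hypot(Pw[:,0]-.618,Pw[:,1]-.234)<.06)
A=Pw[m];n=np.linalg.lstsq(np.c_[A[:,:2],np.ones(len(A))],A[:,2],rcond=None)[0];print(len(A),'z',np.percentile(A[:,2],[5,50,95]),'slope',n[:2])
```

```text
clock 15.38 tcp [0.6099 0.2147 0.187 ] j6 0.8450604832571085 gap 0.998404782712102 F [ 0.1819 -0.2059 -1.2105]
 delta [-156.3 -128.8  -15. ] dr [   0.7    0.1 -120.1]
 delta [-156.3 -128.8  -15. ] dr [ 0.1 -0.6 59.9]
4228 z [0.0441 0.0456 0.0468] slope [-0.0019 -0.0017]
```

View pics/w13c.png

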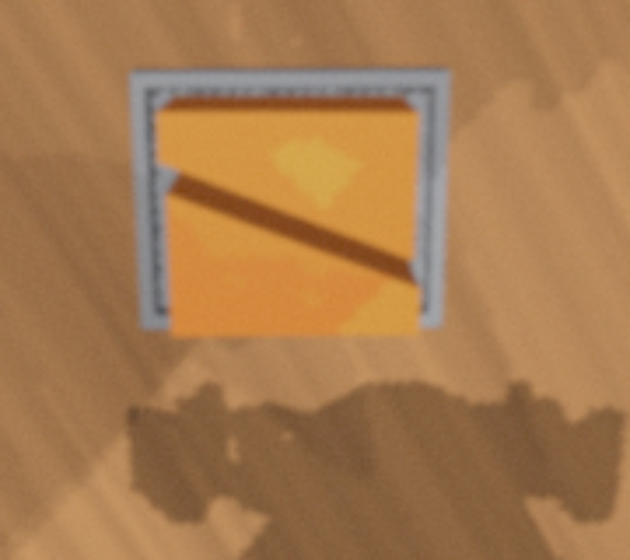

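Run:
```python
from h import *
for f,uv in(('w1',(126,120)),('w2',(358,167)),('w4',(495,205))):
    im,d,K,T=load(f'pics/{f}.npz');q,m=topface(d,K,T,.024,uv,45,.003)
    q=cv2.convexHull((q*1e4).astype(np.int32))
    p=cv2.approxPolyN(q,6,ensure_convex=True)[0]/1e4
    e=np.roll(p,-1,0)-p; a=np.degrees(np.arctan2(e[:,1],e[:,0])); 
    a6=np.degrees(np.angle(np.sum(np.linalg.norm(e,axis=1)*np.exp(6j*np.radians(a))))/6)
    print(f,'ctr',(p.min(0)+p.max(0))/2,p.mean(0),'edges',a.round(0),'edge ang mod60',a6.round(1),np.linalg.norm(e,axis=1).round(4))
for f,uv in(('w1',(235,91)),('w2',(477,143)),('w3',(487,245))):
    im,d,K,T=load(f'pics/{f}.npz');q,m=topface(d,K,T,.045,uv,35,.003);print('coup',cv2.minEnclosingCircle((q*1e3).astype(np.float32)))
for f,uv in(('w1',(478,121)),('w9',(181,228))):
    im,d,K,T=load(f'pics/{f}.npz');q,m=topface(d,K,T,.06,uv,35,.004);print('bolt',cv2.minEnclosingCircle((q*1e3).astype(np.float32)))
```

```text
w1 ctr [0.4251 0.1427] [0.4248 0.1431] edges [ 168. -132.  -73.  -14.   47.  108.] edge ang mod60 -12.7 [0.0273 0.0255 0.0279 0.0258 0.0278 0.0275]
w2 ctr [0.4249 0.1446] [0.4249 0.1446] edges [ 167. -133.  -73.  -12.   48.  109.] edge ang mod60 -12.3 [0.0262 0.027  0.0266 0.0267 0.0271 0.0262]
w4 ctr [0.4252 0.1449] [0.4253 0.1452] edges [ 170. -133.  -73.  -12.   49.  107.] edge ang mod60 -12.1 [0.026  0.028  0.0266 0.0268 0.0278 0.0273]
coup ((458.0799865722656, 3.832747220993042), 23.754671096801758)
coup ((458.5910949707031, 5.639725208282471), 24.117544174194336)
coup ((458.667236328125, 5.87203311920166), 24.03297233581543)
bolt ((425.0296325683594, -264.8823547363281), 12.18423080444336)
bolt ((424.13861083984375, -265.3163757324219), 12.429346084594727)
```

Run:
```python
from h import *
go([0.425,0.1445,.09],np.radians(-42.2))
```

```text
clock 15.43 tcp [0.6087 0.2143 0.1847] j6 0.8451159284605828 gap 1.004459766427051 F [-0.2771 -0.0987 -0.7717]
 delta [-153.  -124.2   93.7] dr [   0.4    0.2 -167.9]
 delta [-153.  -124.2   93.7] dr [ 0.1 -0.3 12.1]
```

Request:
{"fn": "arm_command", "kwargs": {"delta_pos": [[-60,-50,0],[-110,-90,10],[-153,-124,50],[-153,-124,94],[-153,-124,94]], "dr": [[0,0,6],[0,-0.3,12],[0,-0.3,12],[0,-0.3,12],[0,-0.3,12]]}}

```text
clock: 16.05
tcp_pos: [0.4198, 0.1426, 0.0859]
eef_rot: [0.914, 0.406, -0.006, 0.0]
force: [0.8, -0.9, 0.1]
finger_gap: 1.002
```

Run:
```python
from h import *
go([0.425,0.1445,.001],np.radians(-42.2))
im,d,K,T=snap('wrist','w14')
```

```text
clock 16.05 tcp [0.4198 0.1426 0.0859] j6 1.0397751150508423 gap 1.001732705477913 F [ 0.7858 -0.889   0.0898]
 delta [ 5.8  2.9 84.9] dr [  -1.    -0.4 -179.9]
 delta [ 5.8  2.9 84.9] dr [-0.2  0.6  0.1]
```

View pics/w14.png

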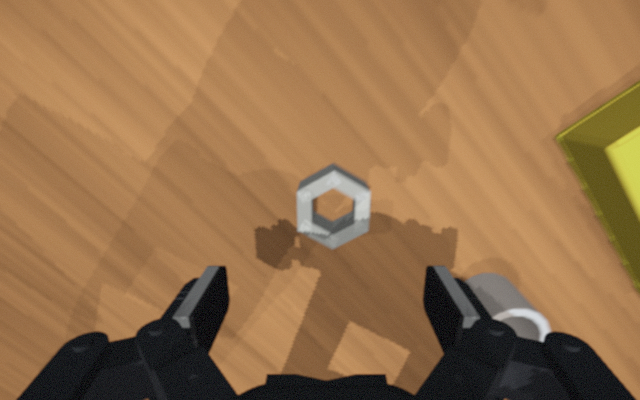

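Request:
{"fn": "arm_command", "kwargs": {"delta_pos": [[5,2.5,40],[5,2.5,70],[5,2.5,84],[5,2.5,84],[5,2.5,84]], "dr": [[0,0.6,0],[0,0.6,0],[0,0.6,0],[0,0.6,0],[0,0.6,0]]}}

```text
clock: 16.73
tcp_pos: [0.4311, 0.1464, 0.0055]
eef_rot: [0.914, 0.406, 0.005, -0.001]
force: [0.3, 0.2, -0.6]
finger_gap: 1.001
```

Request:
{"fn": "arm_command", "kwargs": {"delta_pos": [[0,0,0],[0,0,0],[0,0,0],[0,0,0],[0,0,0]], "dr": [[0,0,0],[0,0,0],[0,0,0],[0,0,0],[0,0,0]], "jaw": 0.25}}

```text
clock: 17.35
tcp_pos: [0.4315, 0.1468, 0.0065]
eef_rot: [0.914, 0.406, 0.005, -0.001]
force: [-1.2, 0.4, 7.7]
finger_gap: 0.521
```

Run:
```python
from h import *
go([0.617,0.03,.12],np.radians(-94))
im,d,K,T=snap('wrist','w15')
```

```text
clock 17.35 tcp [0.4315 0.1468 0.0065] j6 1.0297788261449552 gap 0.521451150577129 F [-1.1628  0.4434  7.7409]
 delta [  39.   216.1 -112.6] dr [   0.8   -0.2 -128.1]
 delta [  39.   216.1 -112.6] dr [-0.2 -0.6 51.9]
```

View pics/w15.png

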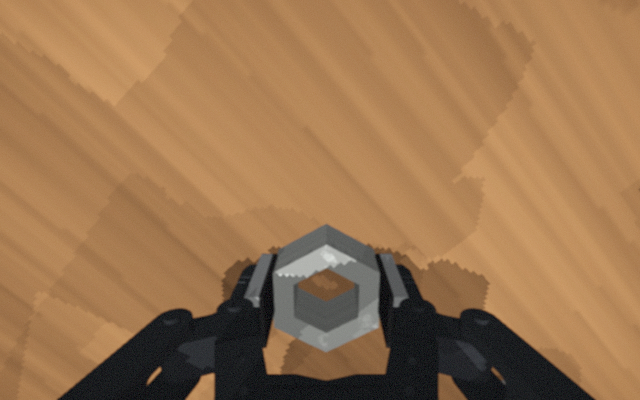

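Request:
{"fn": "arm_command", "kwargs": {"delta_pos": [[0,0,-60],[0,15,-110],[20,70,-113],[38,130,-113],[38,190,-113]], "dr": [[0,0,0],[0,0,0],[0,0,0],[0,0,0],[0,0,0]]}}

```text
clock: 18.02
tcp_pos: [0.5987, 0.0464, 0.1204]
eef_rot: [0.914, 0.406, 0.006, -0.001]
force: [0.9, 0.3, -2.2]
finger_gap: 0.514
```

Run:
```python
from h import *
go([0.616,0.032,.10],np.radians(-42.2))
im,d,K,T=snap('wrist','w16')
```

```text
clock 18.02 tcp [0.5987 0.0464 0.1204] j6 0.7846545765755654 gap 0.5140096491873384 F [ 0.9235  0.309  -2.2309]
 delta [ 0.7 22.4 20.5] dr [   1.1    0.2 -179.8]
 delta [ 0.7 22.4 20.5] dr [ 0.1 -0.7  0.1]
```

View pics/w16.png

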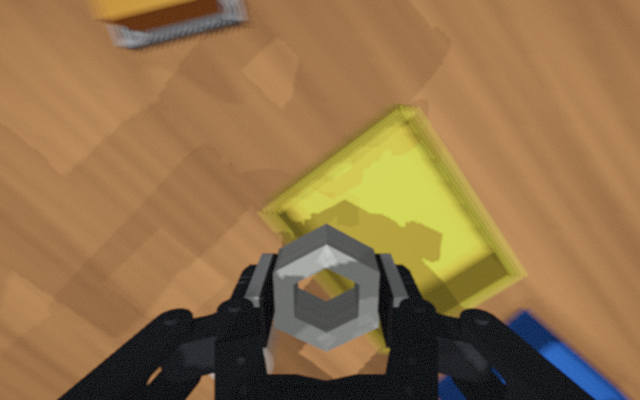

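Run:
```python
from h import *
im,d,K,T=load('pics/w16.npz')
print(plane([[262,211],[405,106],[524,274],[386,350]],.045,K,T)*1e3)
```

```text
[[567.5084  77.5027  45.    ]
 [682.4153  66.5697  45.    ]
 [673.9814 -83.9822  45.    ]
 [557.4606 -68.9196  45.    ]]
```

Request:
{"fn": "arm_command", "kwargs": {"delta_pos": [[2,27,0],[2,27,40],[2,27,80],[2,27,98],[2,27,98]], "dr": [[0,-0.5,0],[0,-0.5,0],[0,-0.5,0],[0,-0.5,0],[0,-0.5,0]]}}

```text
clock: 18.7
tcp_pos: [0.627, 0.0243, 0.0215]
eef_rot: [0.914, 0.405, 0.003, 0.004]
force: [-0.0, 0.9, -2.4]
finger_gap: 0.521
```

Request:
{"fn": "arm_command", "kwargs": {"delta_pos": [[-3,0,8],[-3,0,8]], "dr": [[0,0,0],[0,0,0]]}}

```text
clock: 18.95
tcp_pos: [0.625, 0.0219, 0.0141]
eef_rot: [0.914, 0.405, 0.003, 0.004]
force: [-0.3, 0.8, -2.2]
finger_gap: 0.523
```

Request:
{"fn": "arm_command", "kwargs": {"delta_pos": [[0,0,0],[0,0,0],[0,0,0]], "dr": [[0,0,0],[0,0,0],[0,0,0]], "jaw": 0.7}}

```text
clock: 19.32
tcp_pos: [0.6254, 0.0219, 0.0147]
eef_rot: [0.914, 0.405, 0.004, 0.004]
force: [-0.6, -0.1, 0.7]
finger_gap: 0.703
```

Request:
{"fn": "arm_command", "kwargs": {"delta_pos": [[0,0,-40],[0,0,-80],[0,0,-120],[0,0,-120]], "dr": [[0,0,0],[0,0,0],[0,0,0],[0,0,0]]}}

```text
clock: 19.82
tcp_pos: [0.6265, 0.0225, 0.1388]
eef_rot: [0.914, 0.405, 0.008, 0.006]
force: [-0.1, 0.3, 0.3]
finger_gap: 0.7
```

Run:
```python
from h import *
go([0.4585,0.005,.12],np.radians(-90))
im,d,K,T=snap('wrist','w17')
```

```text
clock 19.82 tcp [0.6265 0.0225 0.1388] j6 0.7586880646847592 gap 0.7003654930672624 F [-0.1419  0.3251  0.3231]
 delta [-126.  -113.    15.7] dr [   1.1    0.8 -132.2]
 delta [-126.  -113.    15.7] dr [ 0.7 -0.9 47.8]
```

View pics/w17.png

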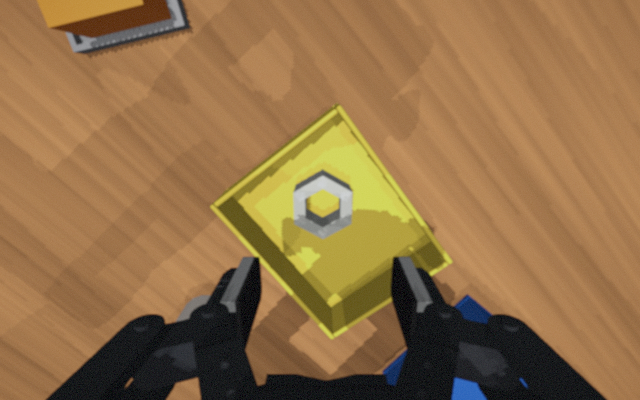

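Request:
{"fn": "arm_command", "kwargs": {"delta_pos": [[-60,-55,0],[-120,-108,0],[-126,-113,30],[-126,-113,50],[-126,-113,50]], "dr": [[0,0,0],[0.7,-0.8,0],[0.7,-0.8,0],[0.7,-0.8,0],[0.7,-0.8,0]], "jaw": 1.0}}

```text
clock: 20.5
tcp_pos: [0.4552, 0.0048, 0.0823]
eef_rot: [0.914, 0.405, -0.006, 0.001]
force: [1.1, 0.1, 0.7]
finger_gap: 1.001
```

Run:
```python
from h import *
go([0.4585,0.005,.012],np.radians(-42.2))
im,d,K,T=snap('wrist','w18')
```

```text
clock 20.5 tcp [0.4552 0.0048 0.0823] j6 0.732262010090732 gap 1.001169924931268 F [1.1283 0.1161 0.7107]
 delta [ 3.1  2.5 70.2] dr [  1.    0.2 180. ]
 delta [ 3.1  2.5 70.2] dr [-0.2  0.6 -0. ]
```

View pics/w18.png

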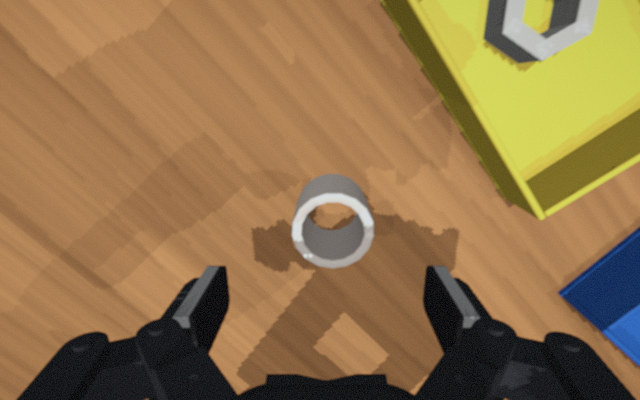

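Request:
{"fn": "arm_command", "kwargs": {"delta_pos": [[2,2.5,30],[2,2.5,55],[2,2.5,70],[2,2.5,70]], "dr": [[0,0.5,0],[0,0.5,0],[0,0.5,0],[0,0.5,0]]}}

```text
clock: 21.05
tcp_pos: [0.4599, 0.0042, 0.0128]
eef_rot: [0.914, 0.405, -0.001, -0.0]
force: [0.5, 0.7, -0.1]
finger_gap: 0.996
```

Request:
{"fn": "arm_command", "kwargs": {"delta_pos": [[0,0,0],[0,0,0],[0,0,0],[0,0,0],[0,0,0]], "dr": [[0,0,0],[0,0,0],[0,0,0],[0,0,0],[0,0,0]], "jaw": 0.3}}

```text
clock: 21.68
tcp_pos: [0.4607, 0.0043, 0.0139]
eef_rot: [0.914, 0.405, 0.0, -0.0]
force: [-0.1, 0.1, 6.9]
finger_gap: 0.54
```

Run:
```python
from h import *
go([0.60,-0.20,.14],np.radians(-42.2))
im,d,K,T=load('pics/top0.npz');H=hsv(im)
m=(H[...,0]>=100)&(H[...,0]<=125)&(H[...,1]>120)
m=[t for t in comp(m,300) if abs(t[2][0]-394)<30][0][0]
cs,_=cv2.findContours(m.astype(np.uint8),cv2.RETR_EXTERNAL,cv2.CHAIN_APPROX_NONE)
print(cv2.minAreaRect((plane(max(cs,key=len)[:,0],.045,K,T)[:,:2]*1e3).astype(np.float32)))
```

```text
clock 21.68 tcp [0.4607 0.0043 0.0139] j6 0.720142637673592 gap 0.5397230982112305 F [-0.1169  0.0692  6.9044]
 delta [ -57.8  240.4 -126.1] dr [   0.    0. -180.]
 delta [ -57.8  240.4 -126.1] dr [ 0. -0.  0.]
((609.0023193359375, -228.215576171875), (118.20333862304688, 147.79489135742188), 7.568731784820557)
```

Request:
{"fn": "arm_command", "kwargs": {"delta_pos": [[0,0,-60],[0,10,-120],[-15,70,-126],[-35,130,-126],[-50,190,-126]], "dr": [[0,0,0],[0,0,0],[0,0,0],[0,0,0],[0,0,0]]}}

```text
clock: 22.3
tcp_pos: [0.5686, -0.162, 0.141]
eef_rot: [0.914, 0.405, 0.001, 0.0]
force: [-0.3, 0.2, 0.1]
finger_gap: 0.54
```

Run:
```python
from h import *
go([0.61,-0.225,.08],np.radians(-42.2))
im,d,K,T=snap('wrist','w19')
```

```text
clock 22.3 tcp [ 0.5686 -0.162   0.141 ] j6 0.43875829325638666 gap 0.5401269882855961 F [-0.3398  0.161   0.0542]
 delta [-19.   72.9  61. ] dr [   0.1    0.1 -180. ]
 delta [-19.   72.9  61. ] dr [ 0.1 -0.1  0. ]
```

View pics/w19.png

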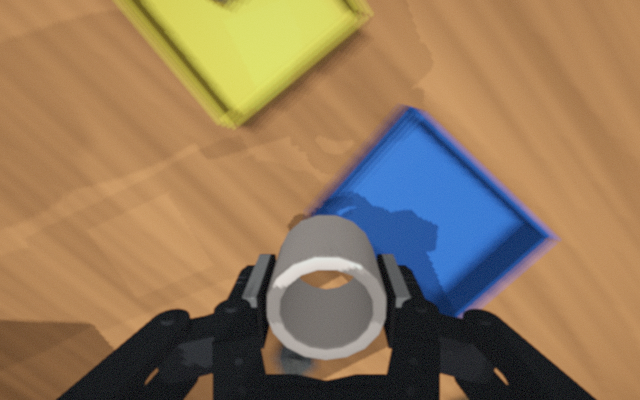

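Request:
{"fn": "arm_command", "kwargs": {"delta_pos": [[-15,55,0],[-19,73,20],[-19,73,70],[-19,73,110],[-19,73,116]], "dr": [[0,0,0],[0,0,0],[0,0,0],[0,0,0],[0,0,0]]}}

```text
clock: 22.98
tcp_pos: [0.6137, -0.2318, 0.0226]
eef_rot: [0.915, 0.404, 0.0, 0.002]
force: [-0.6, -0.3, -0.0]
finger_gap: 0.54
```

Request:
{"fn": "arm_command", "kwargs": {"delta_pos": [[0,0,0],[0,0,2]], "dr": [[0,0,0],[0,0,0]]}}

```text
clock: 23.22
tcp_pos: [0.6149, -0.2322, 0.0226]
eef_rot: [0.915, 0.404, 0.002, 0.004]
force: [-0.5, 0.7, -0.6]
finger_gap: 0.537
```

Request:
{"fn": "arm_command", "kwargs": {"delta_pos": [[0,0,0],[0,0,0],[0,0,0]], "dr": [[0,0,0],[0,0,0],[0,0,0]], "jaw": 0.75}}

```text
clock: 23.6
tcp_pos: [0.6152, -0.2322, 0.0232]
eef_rot: [0.915, 0.404, 0.002, 0.004]
force: [0.5, 0.4, 0.3]
finger_gap: 0.751
```

Request:
{"fn": "arm_command", "kwargs": {"delta_pos": [[0,0,-40],[0,0,-80],[0,0,-120],[0,0,-130],[0,0,-130]], "dr": [[0,0,0],[0,0,0],[0,0,0],[0,0,0],[0,0,0]]}}

```text
clock: 24.22
tcp_pos: [0.6142, -0.2315, 0.1533]
eef_rot: [0.915, 0.404, 0.002, 0.004]
force: [-0.1, -0.5, -0.8]
finger_gap: 0.754
```

Run:
```python
from h import *
im,d,K,T=snap('wrist','w20')
go([0.4247,-0.265,.14],np.radians(-90))
go([0.4247,-0.265,.14],np.radians(-42.2))
```

```text
clock 24.27 tcp [ 0.6136 -0.2312  0.152 ] j6 0.3632983820909927 gap 0.7513384175261044 F [ 0.324   1.0801 -0.3461]
 delta [-152.2 -117.    11.2] dr [   0.2    0.5 -132.3]
 delta [-152.2 -117.    11.2] dr [ 0.4 -0.1 47.7]
clock 24.27 tcp [ 0.6136 -0.2312  0.152 ] j6 0.3632983820909927 gap 0.7513384175261044 F [ 0.324   1.0801 -0.3461]
 delta [-152.2 -117.    11.2] dr [  0.   -0.6 179.9]
 delta [-152.2 -117.    11.2] dr [ 0.4  0.  -0.1]
```

View pics/w20.png

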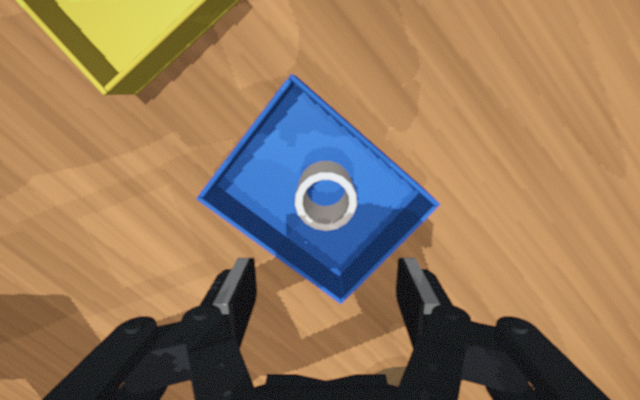

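Request:
{"fn": "arm_command", "kwargs": {"delta_pos": [[-55,-42,0],[-105,-82,0],[-150,-116,11],[-151,-117,30],[-151,-117,40]], "dr": [[0,0,0],[0.4,0,0],[0.4,0,0],[0.4,0,0],[0.4,0,0]]}}

```text
clock: 24.9
tcp_pos: [0.4238, -0.2637, 0.1092]
eef_rot: [0.915, 0.404, -0.001, -0.002]
force: [-0.3, 0.3, 0.7]
finger_gap: 0.751
```

Run:
```python
from h import *
im,d,K,T=snap('wrist','w21')
q,m=topface(d,K,T,.06,(326,260),90,.004);c=cv2.minEnclosingCircle((q*1e3).astype(np.float32));print(c)
go([c[0][0]/1e3,c[0][1]/1e3,.022],np.radians(-42.2))
```

```text
((425.74810791015625, -265.31646728515625), 12.308236122131348)
clock 24.95 tcp [ 0.4243 -0.2635  0.1085] j6 0.16064596452415866 gap 0.7498066931793476 F [ 0.6485 -0.5388 -2.099 ]
 delta [-0.3  2.7 86.5] dr [  0.1   0.4 179.9]
 delta [-0.3  2.7 86.5] dr [-0.3  0.1 -0.1]
```

View pics/w21.png

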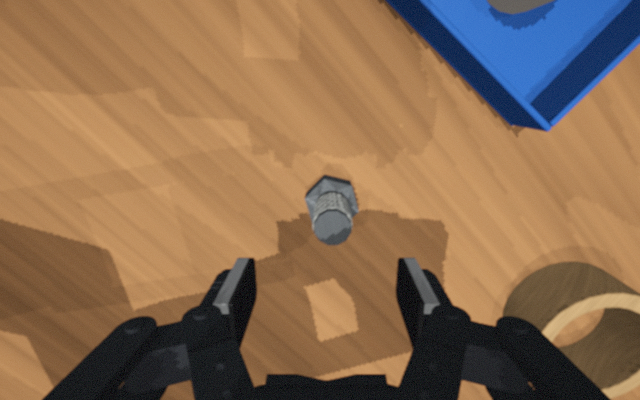

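Request:
{"fn": "arm_command", "kwargs": {"delta_pos": [[-1,2.7,40],[-1,2.7,70],[-1,2.7,86],[-1,2.7,86]], "dr": [[0,0,0],[0,0,0],[0,0,0],[0,0,0]]}}

```text
clock: 25.45
tcp_pos: [0.4253, -0.2652, 0.021]
eef_rot: [0.915, 0.404, -0.002, -0.003]
force: [-0.5, 0.0, -0.1]
finger_gap: 0.751
```

Request:
{"fn": "arm_command", "kwargs": {"delta_pos": [[0,0,0],[0,0,0],[0,0,0],[0,0,0],[0,0,0]], "dr": [[0,0,0],[0,0,0],[0,0,0],[0,0,0],[0,0,0]], "jaw": 0.0}}

```text
clock: 26.08
tcp_pos: [0.4262, -0.2656, 0.0218]
eef_rot: [0.915, 0.404, -0.002, -0.002]
force: [0.4, 0.5, 5.6]
finger_gap: 0.264
```

Request:
{"fn": "arm_command", "kwargs": {"delta_pos": [[0,0,-50],[0,0,-100],[0,0,-130],[0,0,-130]], "dr": [[0,0,0],[0,0,0],[0,0,0],[0,0,0]]}}

```text
clock: 26.58
tcp_pos: [0.4274, -0.2665, 0.1532]
eef_rot: [0.915, 0.404, -0.001, -0.001]
force: [-0.7, 0.3, -3.1]
finger_gap: 0.264
```

Run:
```python
from h import *
im,d,K,T=snap('wrist','w22')
go([0.615,-0.035,.15],np.radians(-42.2))
```

```text
clock 26.62 tcp [ 0.4263 -0.2658  0.1514] j6 0.15798835835829517 gap 0.26718343117918236 F [-0.1136 -0.8851 -3.2621]
 delta [297.7 -15.7   1.1] dr [  0.1   0.6 179.9]
 delta [297.7 -15.7   1.1] dr [-0.4  0.1 -0.1]
```

View pics/w22.png

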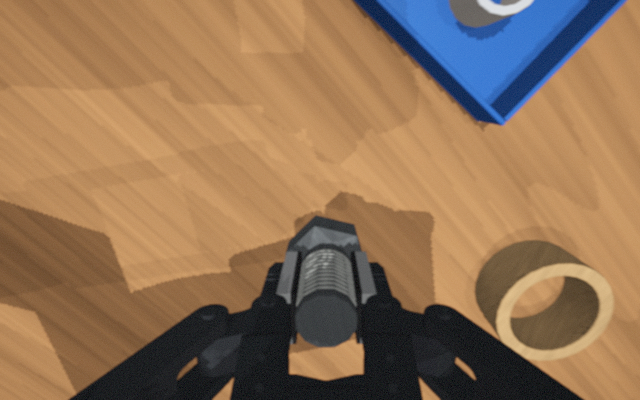

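Request:
{"fn": "arm_command", "kwargs": {"delta_pos": [[60,-3,0],[120,-6,0],[180,-9,0],[240,-12,0],[289,-15,0]], "dr": [[0,0,0],[0,0,0],[0,0,0],[0,0,0],[0,0,0]]}}

```text
clock: 27.25
tcp_pos: [0.6093, -0.0398, 0.1477]
eef_rot: [0.914, 0.405, -0.004, -0.004]
force: [0.4, -1.0, -3.4]
finger_gap: 0.265
```

Request:
{"fn": "arm_command", "kwargs": {"delta_pos": [[0,0,0],[0,0,0]], "dr": [[0,0,0],[0,0,0]]}}

```text
clock: 27.5
tcp_pos: [0.6073, -0.0398, 0.1447]
eef_rot: [0.914, 0.405, -0.007, -0.005]
force: [-0.2, -0.2, -2.2]
finger_gap: 0.267
```

Run:
```python
from h import *
im,d,K,T=snap('wrist','w23')
go([0.610,-0.042,.034],np.radians(-42.2))
```

```text
clock 27.55 tcp [ 0.6075 -0.0404  0.1455] j6 0.6500155204525229 gap 0.26184274534796786 F [-0.8851 -0.3862 -2.889 ]
 delta [  1.4   4.5 111.4] dr [  0.7   1.3 179.9]
 delta [  1.4   4.5 111.4] dr [-0.8  0.5 -0.1]
```

View pics/w23.png

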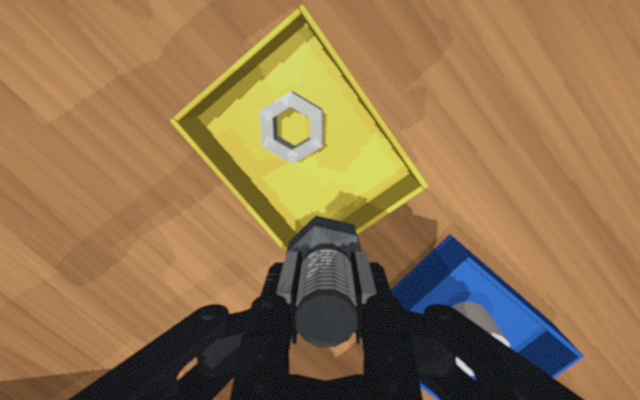

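Request:
{"fn": "arm_command", "kwargs": {"delta_pos": [[4,3,40],[4,3,80],[4,3,105],[4,3,114],[4,3,114]], "dr": [[-0.8,0.5,0],[-0.8,0.5,0],[-0.8,0.5,0],[-0.8,0.5,0],[-0.8,0.5,0]]}}

```text
clock: 28.18
tcp_pos: [0.6102, -0.0399, 0.0314]
eef_rot: [0.915, 0.404, -0.0, -0.0]
force: [-0.3, -0.5, -2.7]
finger_gap: 0.269
```

Run:
```python
from h import *
im,d,K,T=snap('wrist','w24')
go([0.610,-0.042,.028],np.radians(-42.2))
```

```text
clock 28.23 tcp [ 0.611  -0.0397  0.0322] j6 0.6538608156078365 gap 0.26276340852059504 F [-0.4628  0.0385 -1.8338]
 delta [-2.3  0.8  4.2] dr [ -0.1  -0.1 179.9]
 delta [-2.3  0.8  4.2] dr [ 0.  -0.1 -0.1]
```

View pics/w24.png

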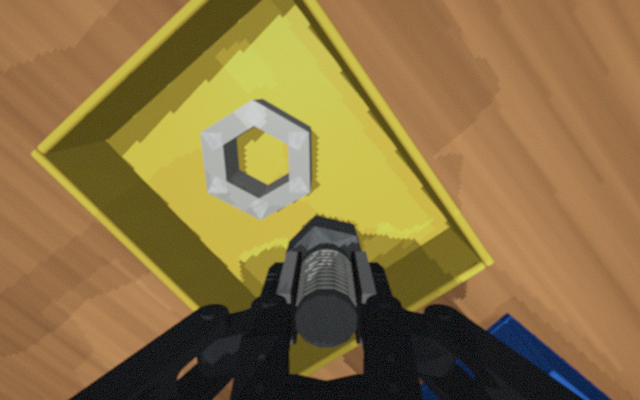

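Bolt is over clear floor in the yellow bin. Lower the last bit and release.

Request:
{"fn": "arm_command", "kwargs": {"delta_pos": [[-1,0,4],[-1,0,6],[-1,0,6]], "dr": [[0,0,0],[0,0,0],[0,0,0]]}}

```text
clock: 28.6
tcp_pos: [0.6103, -0.0404, 0.0264]
eef_rot: [0.915, 0.404, 0.001, 0.0]
force: [-0.4, -0.5, -2.3]
finger_gap: 0.267
```

Request:
{"fn": "arm_command", "kwargs": {"delta_pos": [[0,0,0],[0,0,0],[0,0,0]], "dr": [[0,0,0],[0,0,0],[0,0,0]], "jaw": 0.5}}

```text
clock: 28.98
tcp_pos: [0.6106, -0.0404, 0.0267]
eef_rot: [0.915, 0.404, 0.001, 0.0]
force: [-0.8, -0.3, 0.3]
finger_gap: 0.498
```

Request:
{"fn": "arm_command", "kwargs": {"delta_pos": [[0,0,-40],[0,0,-90],[0,0,-150],[-40,0,-200],[-80,0,-220]], "dr": [[0,0,0],[0,0,0],[0,0,0],[0,0,0],[0,0,0]]}}

```text
clock: 29.6
tcp_pos: [0.5569, -0.1003, 0.2502]
eef_rot: [0.914, 0.405, 0.004, 0.002]
force: [0.3, -0.3, -0.8]
finger_gap: 0.502
```

Request:
{"fn": "arm_command", "kwargs": {"delta_pos": [[0,0,0],[0,0,0],[0,0,0],[0,0,0]], "dr": [[0,0,0],[0,0,0],[0,0,0],[0,0,0]]}}

```text
clock: 30.1
tcp_pos: [0.5571, -0.0996, 0.2491]
eef_rot: [0.914, 0.405, 0.003, 0.002]
force: [-0.3, 0.4, -0.2]
finger_gap: 0.5
```

Run:
```python
from h import *
im,d,K,T=snap('wrist','w25')
im,d,K,T=snap('top','t25')
cv2.imwrite('pics/t25c.png',cv2.resize(im[130:260,90:510],None,fx=1.9,fy=1.9,interpolation=cv2.INTER_CUBIC))
i0,d0,K,T=load('pics/top0.npz')
print('diff can',np.abs(im[135:185,95:165].astype(int)-i0[135:185,95:165]).mean(),'tape',np.abs(im[185:230,455:505].astype(int)-i0[185:230,455:505]).mean())
print(ctrl.state()['clock'],ctrl.state()['tcp_pos'])
```

```text
diff can 2.412857142857143 tape 2.260740740740741
30.2 [ 0.5571 -0.0998  0.2494]
```

View pics/w25.png

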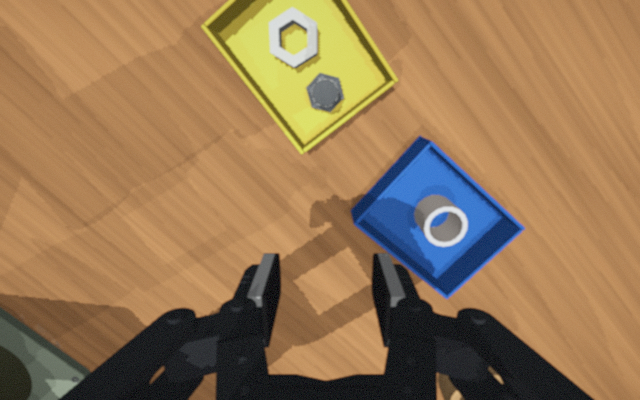

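View pics/t25c.png

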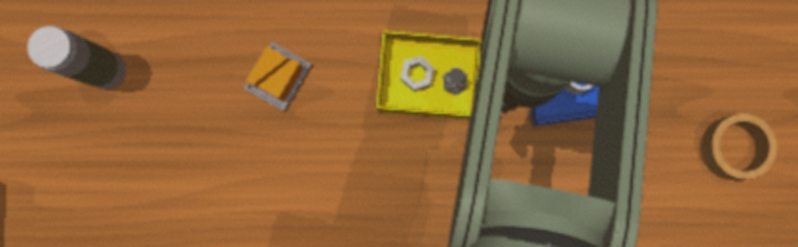

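Run:
```python
from h import *
im,d,K,T=load('pics/w13.npz')
C=np.array([.6184,.2338]);th=np.radians(149.8);ax=np.array([np.cos(th),np.sin(th)]);ay=np.array([-ax[1],ax[0]])
O=[]
H=hsv(im)
vv,uu=np.mgrid[:400,:640]; v,o=rays(np.c_[uu.ravel(),vv.ravel()],K,T);Z=(o[2]+v[:,2]*d.ravel()).reshape(400,640)
m=(abs(Z-.046)<.004)&(H[...,2]>175)&(H[...,1]>120)&(abs(uu-326)<60)&(vv>100)&(vv<230)
m=cv2.morphologyEx(m.astype(np.uint8),cv2.MORPH_OPEN,np.ones((3,3)))
for mm,s,c in comp(m,300):
    cs,_=cv2.findContours(mm.astype(np.uint8),cv2.RETR_EXTERNAL,cv2.CHAIN_APPROX_NONE)
    o_,t,_=quad(plane(max(cs,key=len)[:,0],.046,K,T)[:,:2]);e=o_-C;print('tray',e@ax*1e3,e@ay*1e3,np.degrees(t));O.append(o_)
if len(O)==2:print(np.linalg.norm(O[0]-O[1]))
```

```text
origin [0.6221 0.2422] th 149.7 grasp [0.6282 0.2526] sides [0.0653 0.0353 0.0609 0.0115]
tray 1.006595325290056 -9.138050249864335 149.73001933606986
origin [0.6144 0.2256] th -30.2 grasp [0.6084 0.2152] sides [0.0612 0.0123 0.0653 0.0353]
tray -0.6960022685563841 9.134150825846948 -30.209274608730535
0.018351353375644974
```

All inside limits. Handing in.

```bash
python3 -c "
from station import ctrl
print(ctrl.hand_in())"
```

```text
the job is handed in; nothing more can be done
None
```

The job is done and handed in at about 30 s of the 128 s allowed. The hand-in gives no verdict, so the results below rest on my own camera checks.

- **Wedges:** both lie flat in the grey tray, head to tail. Their origins are at tray (1, −9) mm and (−1, +9) mm, 18 mm apart. Both line up with the tray's long axis to within about 0.1°. Their tops are at 45.6 mm with a slope of about 0.002. These figures come from a close picture taken right after the second wedge was released; the last top view still shows both in place.
- **Bins:** the last wrist picture shows the nut and the standing bolt in the yellow bin and the coupling standing in the blue bin. The gripper was clear of everything and the arm held at about 0.25 m.
- **Bystanders:** the spray can and tape roll look unmoved between the first and last top views. I compared the pictures but did not measure their positions.

No check failed. The camera views disagreed by about 2–3 mm on some positions, and I used the closer views. The arm overshot by a few millimetres on some descents, which the gripping and placing absorbed.

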